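Hang the scraper rack on the wall cleat and file the long scraper

ROBOT

A 6-joint arm with a two-finger parallel gripper is mounted at the origin on the work surface. World frame = base frame: x ahead of the robot, y to its left, z up, the work surface at z = 0. Lengths are in m, angles in rad, forces in N, time in s.
With the tool pointing down it reaches from about 0.3 to 1 m from the base axis. Payload 5.1 kg.
Tool frame: the origin (TCP) lies between the finger pads; the fingertips stand 19 mm ahead of it and the grasp point (between the pads) is the TCP; z points along the fingers, y is the direction in which the jaws open and shut (so a half turn about z gives the same grasp; the last joint's range is limited). The gripper opens to 95 mm and grips with 3 to 60 N. Pads are 20 mm wide; open, the fingers measure 119 mm over their backs; the gripper's body (75 mm by 180 mm) begins 59 mm behind the grasp point.
Start: joints at [-1.266, 0.124, 1.65, -0, 1.367, -0.083], TCP at [0.246, -0.602, 0.234] pointing down, gripper open.
Joint ranges: [-2.61, 2.61], [-1.02, 2.33], [0.03, 2.71], [-1.35, 4.49], [0.32, 2.68], [-2.91, 2.91]. Speed limits (rad/s): [2.57, 2.57, 3.14, 3.14, 3.14, 3.14].

INTERFACE

Orientations are given as a 3x3 rotation matrix whose columns are the frame's x, y, z axes.
In Python, from rig import readout, vision, order gives the robot as it stands.
- The arm moves only by the shell command python3 -m creep 'ROWS' [OPENING] [FORCE]. ROWS is JSON, a list of rows, each a list of 6 numbers: the shift along the tool's x, y, z in m, then the turn, a rotation vector about the tool's x, y, z in degrees. A call has 1 to 20 rows; each row shifts and turns the commanded pose from where the row before left it, along the tool's axes as they then stand; what a row does not reach is not made up. A row lasts 1/10 s, in which the tool goes at most 50 mm and 8.59 degrees, less where a joint would pass 70% of its speed; a pose out of reach is approached as far as the arm can. A call is refused whole if a number of a shift passes 0.05 or a number of a turn 8.59, either way. A call with a gripper value outside its range is refused whole. OPENING is the opening, from 0 (shut) to 1 (fully open), set as the call begins (- or left out, the last holds). The fingers move at their own pace and stop on an object; FORCE is the grip in N (left out, the last holds). Time passes only in rows, so rows that do not move let the fingers close. It gives the time, the measured TCP pose, the force and the opening at its end, in the units of the state.
- readout.get_obs(): the state, without advancing time (a new reading comes with each control period).
- vision.capture(name): name is "scene" or "top" or "wrist"; returns a dict with "pixels" (420x560x3 uint8, blue, green, red), "camera_matrix" (3x3 intrinsics, pixels), "dist" ([k1, k2, p1, p2, k3] as OpenCV has them; the pictures are not rectified), "R" (3x3) and "t" (3): a world point X has camera coordinates R X + t; the wrist camera has in their place "T_tool_cam" (4x4, takes a point from camera to tool coordinates, whose origin is the TCP and whose axes are the flange's). Camera axes: x right, y down, z forward; pixel columns grow to the right and rows downward; lengths in m; the calibration is good to about 2 mm. A picture is of the moment at which its call begins: read the wrist's pose just before it. There is no depth.
- order.job_done(): hands the job in, once; it reports no verdict.
The state is a dict: "clock": time; "joint_positions": joint angles; "qd": joint speeds; "tau": joint torques, N m; "tool_pos": TCP position; "ee_rot": TCP orientation; "force": force on the tool from outside, world axes, zero at the start; "moment": the same for the moment, N m; "finger_gap": finger opening in m.
Only numpy, scipy, OpenCV 4.12 (cv2) and the standard library are available. Lean on these libraries where they do the work, as an engineer would, in place of code of your own. Each camera call takes 0.05 s, during which the arm holds its last target.

TASK

Hang the small wooden scraper rack, with its two short wooden ribs still in it, on the aluminium cleat of the board under the wire shelf, near its middle: bring its angled rear strip over the cleat from above and let it drop until it is locked, upright and flat to the board, then let go. Then take the long wood-handled scraper out of its bench stand and stand it fully down, handle up, in the rack's empty middle slot between the two ribs. Leave the other things on the bench alone.

Things in the scene. Friction and masses are not known exactly. Their poses are not given: they have to be found in the camera images.
- board: Fixed upright plywood board, 340 wide (its y), 440 tall. Origin on the bench under the middle of its front face; the face is the plane x = 0, x points into the board (all that is mounted lies towards -x), z up. Hung home at mid-cleat, the rack's origin is at (-52, 0, 70) here, axes parallel. A 12 thick foot reaches to x = -53; a brush hangs flat at y = 155, z 148 to 296.
- shelf (a point): Middle of the wire shelf over the cleat, at (-53, 0, 400) in the board's frame (underside). Three bars along y at x = -25, -53, -81; end brackets at y = -155 and 155 reach down to z = 355. A tool pointing straight down cannot work under it; one whose back leans 30 to 45 degrees away from the board (to its -x) can.
- cleat (a point): Middle of the top edge of the board's aluminium cleat, at (-13, 0, 145) in the board's frame: a 5 thick strip, 200 long along the board's y (100 either side), leaning 45 degrees out and up from the board, so that it forms an upward-open V groove with the face; it stands out 17.
- rack: Loose plywood rack, about 0.3 kg, on the bench. Origin at the centre of its body's underside; x to its rear (the side for the board), z up. Body 66 deep (x -34 to 32), 60 wide (y). Rear plate x 24 to 32, 92 tall; front plate 42 tall; floor top z = 8. Slots along x, open at the top: the middle one 8 wide, empty; outer ones 6 wide at y = -15 and 15 hold ribs; 8 thick dividers.
- grip (a point): Where to grip the rack, at (-4, 0, 42) in its frame: midway between the flat outer faces of its two cheeks (y = -30 and 30, x -34 to 24, z 8 to 60), closing along its y over the 60 width. The ribs stand up to z = 72 between the cheeks.
- hook (a point): Lowest edge, mid width, of the rack's rear strip, at (50, 0, 65) in its frame. The 5 thick, 60 wide strip slants 45 degrees down and rearward from z = 85 on the rear plate; its tip and a 10 high spacer at the foot both reach x = 52, so the hung rack stands upright. This edge must pass over the cleat's top edge and drops 10 behind it: come in with the rack 15 or more above its hung height.
- slot (a point): Middle of the mouth of the rack's empty middle slot, at (-2, 0, 60) in the rack's frame; the slot is 8 wide (y), 52 long (x), 52 deep.
- rib_a: Short wooden rib, 46 x 4 x 64 tall, loose in the rack's outer slot at the rack's y = 15. Origin at the centre of its underside, thickness along y.
- rib_b: The same in the outer slot at the rack's y = -15.
- stand: Fixed dark wooden block on the bench, 90 x 60 x 42 tall, with one slot along its x (54 long, 8 wide, floor at z = 10). Origin centre of underside.
- scraper: Long scraper standing upright in the stand: steel blade 46 wide (x), 4 thick (y), 90 tall, with a wooden grip 40 wide (x), 12 thick (y) from z = 84 to 126. Origin at the centre of the blade's lower edge, z up to the grip. 0.09 kg. Its x lies along the stand's slot; either way round fits the rack. Fully down in the rack its origin is at about (-2, 0, 8) in the rack's frame.
- jar: Bystander, not to be disturbed: grey plastic jar with a white lid, 56 across, 80 tall; origin centre of underside.
- mug: Bystander, not to be disturbed: white mug, 72 across, 80 tall; origin centre of underside.
- basin: Bystander, not to be disturbed: white plastic basin, 170 across, 50 tall; origin centre of underside.
- pinchpot: Bystander, not to be disturbed: small terracotta bowl, 66 across, 42 tall; origin centre of underside.
- slat: Bystander, not to be disturbed: wooden thickness slat lying flat, 30 x 260 x 8; origin centre of underside.
- brush: Bystander, not to be disturbed: brush lying flat (handle to its -x); origin centre of underside.
- block: Bystander, not to be disturbed: wooden block, 70 x 45 x 30; origin centre of underside.

How it is judged:
On the way, in this order (a step that is already met when the one before it is completed fails the run):
1. the rack hangs locked on the cleat, upright, both ribs in it, let go (x of rack in the frame of board between -0.058 and -0.046 m and z of rack in the frame of board between 0.064 and 0.077 m and y of rack in the frame of board between -0.07 and 0.07 m and angle between rack's own z axis and vertical below 0.1 rad and angle between the x axis of rack and the x axis of board, either way round below 0.1 rad and z of rib_a in the frame of rack between 0 and 0.02 m and y of rib_a in the frame of rack between 0.009 and 0.021 m and z of rib_b in the frame of rack between 0 and 0.02 m and y of rib_b in the frame of rack between -0.021 and -0.009 m and contact force between the fingers and rack below 0.3 N), for 0.3 s.
2. the long scraper stands fully down in the hung rack's middle slot (x of rack in the frame of board between -0.058 and -0.046 m and z of rack in the frame of board between 0.064 and 0.077 m and y of rack in the frame of board between -0.07 and 0.07 m and angle between rack's own z axis and vertical below 0.1 rad and angle between the x axis of rack and the x axis of board, either way round below 0.1 rad and x of scraper in the frame of rack between -0.01 and 0.007 m and y of scraper in the frame of rack between -0.006 and 0.006 m and z of scraper in the frame of rack between 0.004 and 0.014 m and angle between scraper's own z axis and vertical below 0.15 rad), for 0.2 s.
At the end, for the whole second after the job is handed in: Rack hung on the cleat: height within 7 mm, off the board within 6 mm, within 70 mm of mid-cleat, upright and square within 0.1 rad. Both ribs in their slots. Long scraper on the floor of the middle slot (within 6 mm), grip up, leaning under 0.15 rad. All at rest (all of step 2 and z of rib_a in the frame of rack between 0 and 0.02 m and y of rib_a in the frame of rack between 0.009 and 0.021 m and z of rib_b in the frame of rack between 0 and 0.02 m and y of rib_b in the frame of rack between -0.021 and -0.009 m and linear speed of each of rack, scraper below 0.02 m/s); the robot touches nothing.
It fails at once if a bystander was moved by more than 30 mm (distance of any of jar, mug, basin, pinchpot, slat, brush, block from where it was at the start of the episode above 0.03 m).
It also fails if it takes over 70 s, if anything falls off the work surface, if the arm or the gripper's body presses on something with over 40 N, if the wrist force passes 120 N, or if a joint passes its speed limit or range.

## Working session

There is one attempt and no reset: what is moved stays moved. The work goes in short steps, Python scripts to look and compute and a shell command to move; the robot and the scene stay as the last step left them, time stands still between calls to the robot, and variables do not carry over. Pictures are saved under pics/ and viewed, and the job is handed in when it is done.

```bash
ls; mkdir -p pics; cat > h.py <<'E'
import numpy as np, cv2
from rig import readout, vision, order
def snap(name, fn):
    o=readout.get_obs(); d=vision.capture(name); cv2.imwrite('pics/'+fn+'.png', d['pixels'])
    if 'T_tool_cam' in d:
        T=np.eye(4);T[:3,:3]=o['ee_rot'];T[:3,3]=o['tool_pos']
        C=np.linalg.inv(T@np.array(d['T_tool_cam'])); d['R']=C[:3,:3]; d['t']=C[:3,3]
    np.savez('pics/'+fn+'.npz',**{k:np.array(d[k]) for k in ['camera_matrix','dist','R','t']})
    return d
def ld(fn): return np.load('pics/'+fn+'.npz')
def proj(fn,X):
    d=ld(fn); r,_=cv2.Rodrigues(d['R']); return cv2.projectPoints(np.array(X,float).reshape(-1,3),r,d['t'],d['camera_matrix'],d['dist'])[0].reshape(-1,2)
def ray(fn,uv):
    d=ld(fn); p=cv2.undistortPoints(np.array(uv,float).reshape(-1,1,2),d['camera_matrix'],d['dist']).reshape(-1,2)
    v=np.c_[p,np.ones(len(p))]@d['R']; c=-d['R'].T@d['t']; return c,v
def atz(fn,uv,z):
    c,v=ray(fn,uv); z=np.broadcast_to(z,(len(v),)); return c+v*((z-c[2])/v[:,2])[:,None]
def crop(fn,out,x0,y0,x1,y1,s):
    im=cv2.imread('pics/'+fn+'.png')[y0:y1,x0:x1]; cv2.imwrite('pics/'+out+'.png',cv2.resize(im,None,fx=s,fy=s,interpolation=cv2.INTER_CUBIC))
E
python3 - <<'E'
from h import *
for n in ['scene','top','wrist']:
    d=snap(n,n+'0'); print(n,d['camera_matrix'],d['dist'],-d['R'].T@d['t'],d['R'])
print(readout.get_obs())
E
```

```text
pics
scene [[532.85406126   0.         283.98066565]
 [  0.         532.85406126 205.92624063]
 [  0.           0.           1.        ]] [-0.00645806  0.          0.          0.          0.        ] [1.4570509  0.78972177 1.17791185] [[-0.61500669  0.78849502  0.00650963]
 [ 0.49958191  0.39602219 -0.77044425]
 [-0.61006941 -0.47057628 -0.63747414]]
top [[433.70980526   0.         284.62500725]
 [  0.         433.70980526 210.26042565]
 [  0.           0.           1.        ]] [-0.10545654  0.          0.          0.          0.        ] [0.29985247 0.12880017 1.51814159] [[-1.37750236e-05 -9.99996331e-01  2.70881556e-03]
 [-9.78229121e-01 -5.48679450e-04 -2.07527073e-01]
 [ 2.07527798e-01 -2.65270096e-03 -9.78225524e-01]]
wrist [[347.95830862   0.         281.96459864]
 [  0.         347.95830862 205.5494128 ]
 [  0.           0.           1.        ]] [-0.03322976  0.          0.          0.          0.        ] [ 0.32091477 -0.56927824  0.38289732] [[ 0.37825883 -0.92569628 -0.00258071]
 [-0.8875087  -0.36344429  0.28326058]
 [-0.26315121 -0.10485541 -0.95903951]]
{'clock': 0.15, 'joint_positions': array([-1.26563162e+00,  1.24349911e-01,  1.65136324e+00,  7.84538224e-06,
        1.36746421e+00, -8.26011103e-02]), 'qd': array([ 0.00028633, -0.00102226, -0.00324618,  0.00056964,  0.00047244,
        0.00080275]), 'tau': array([ 1.71066458e-04, -4.18191969e+01, -3.60472119e+01,  7.75496825e-02,
        4.68638423e-02, -9.85648376e-05]), 'tool_pos': array([ 0.24561392, -0.6013103 ,  0.23267114]), 'ee_rot': array([[ 9.25756796e-01,  3.78119206e-01, -4.68797485e-04],
       [ 3.78119472e-01, -9.25755569e-01,  1.51379999e-03],
       [ 1.38404969e-04, -1.57867209e-03, -9.99998744e-01]]), 'force': array([ 0.02527115, -0.10325262, -0.65919616]), 'moment': array([ 0.01026264, -0.02018952,  0.00929132]), 'finger_gap': 0.09539291141343624}
```

View pics/scene0.png

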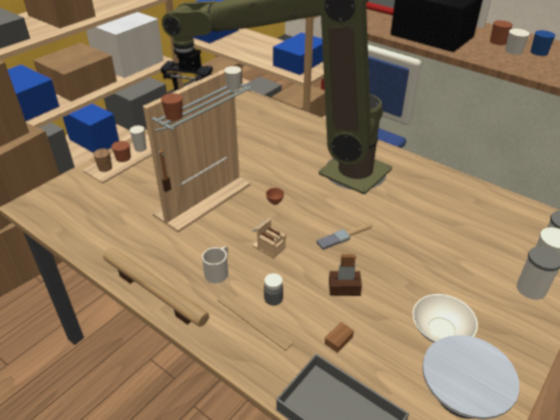

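View pics/top0.png

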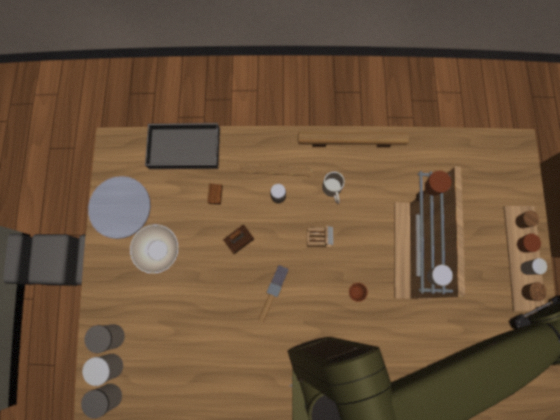

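View pics/wrist0.png

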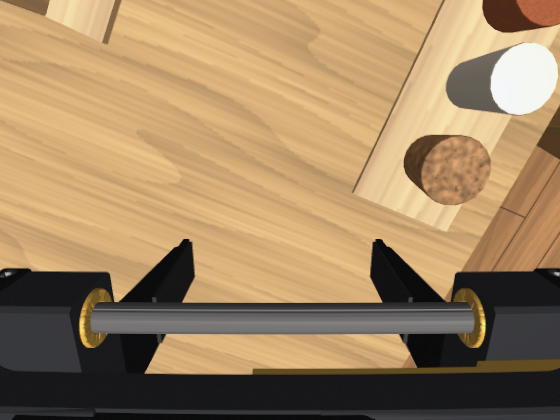

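The scene view shows the board at (200,140), rack (270,238), stand and scraper (345,275). In the top view, the rack is at (318,237) with its rear to the right (−y), the board at (440,235) faces +y, and the stand is at (238,239).

```bash
python3 - <<'E'
from h import *
crop('top0','t_rack',290,210,350,260,12)
crop('top0','t_stand',210,215,270,265,12)
crop('top0','t_board',385,155,475,310,4)
crop('scene0','s_rack',240,210,310,265,10)
crop('scene0','s_stand',315,240,375,300,10)
crop('scene0','s_board',140,60,270,235,3.4)
E
```

```text
(no output)
```

View pics/t_rack.png

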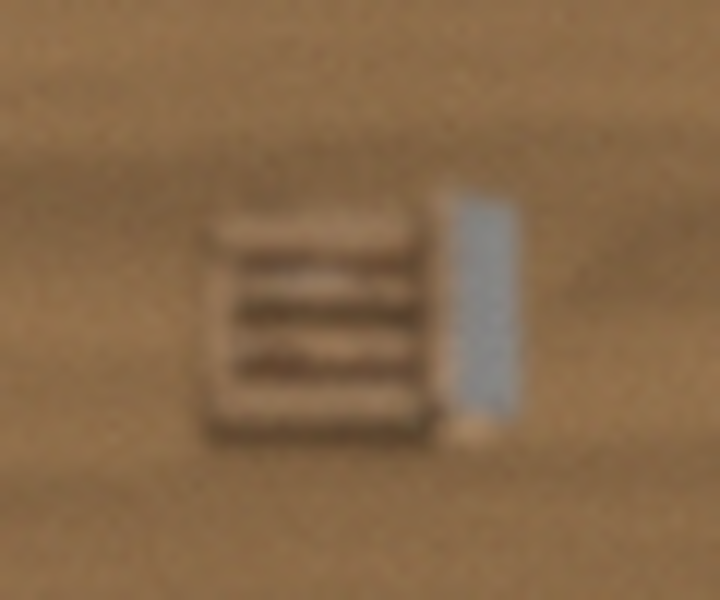

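View pics/t_stand.png

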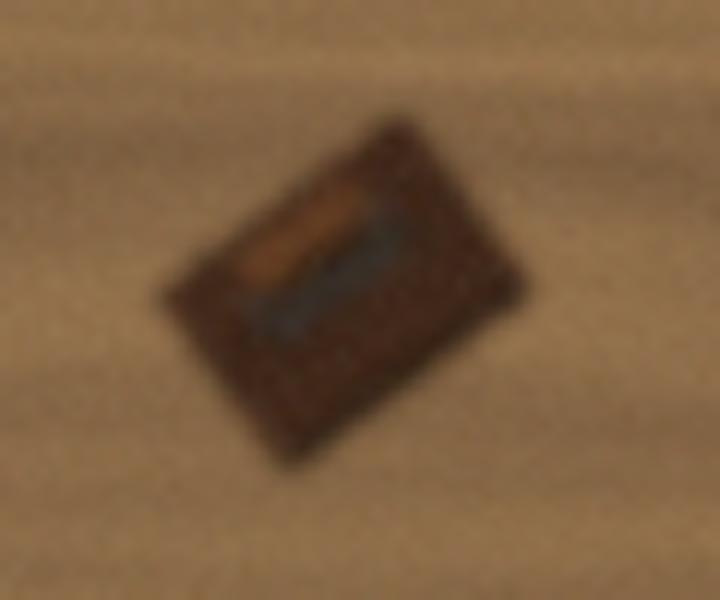

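View pics/t_board.png

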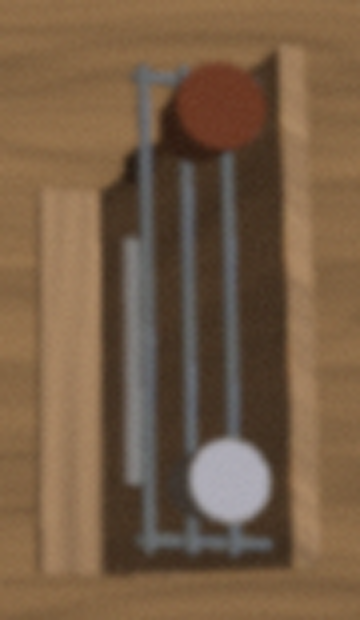

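View pics/s_rack.png

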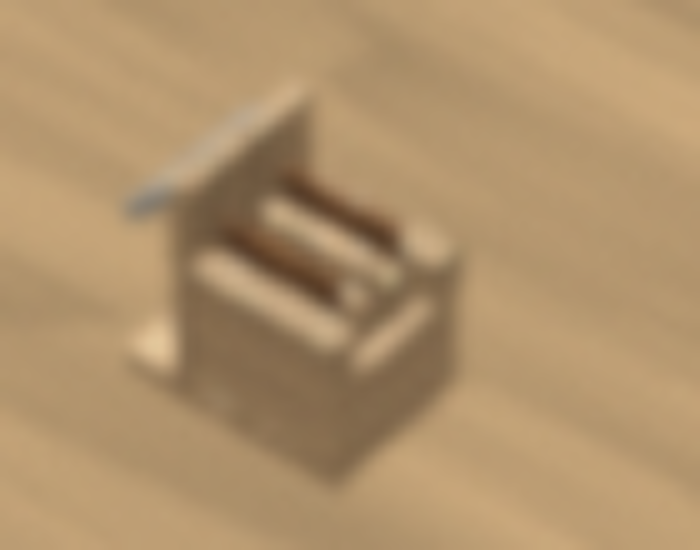

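View pics/s_stand.png

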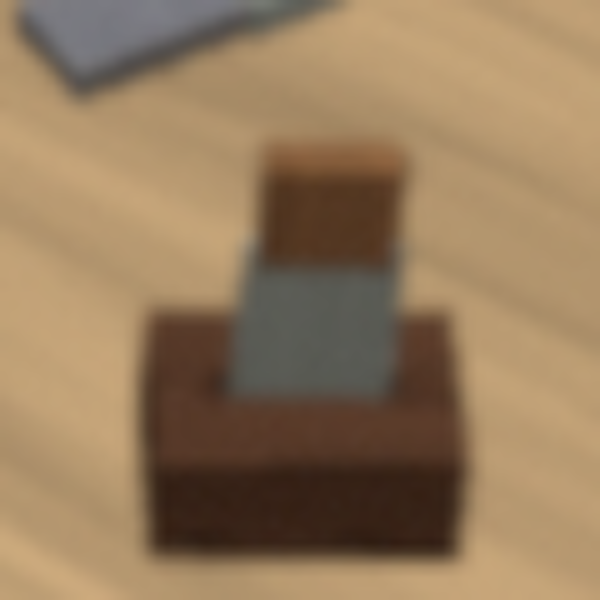

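View pics/s_board.png

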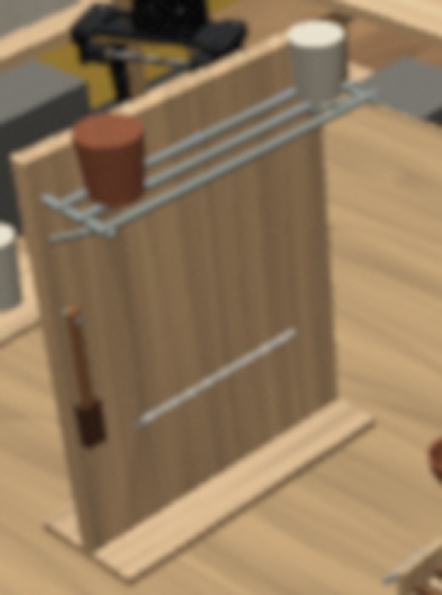

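```bash
cat >> h.py <<'E'
from scipy.optimize import least_squares
def fit(obs,x0,tilt=False):
    # obs: list (fn,(u,v),(X,Y,Z) in mm); x0=[x,y,yaw]
    def res(p):
        c,s=np.cos(p[2]),np.sin(p[2]); R=np.array([[c,-s,0],[s,c,0],[0,0,1]])
        out=[]
        for fn,uv,X in obs:
            W=R@(np.array(X)/1000)+[p[0],p[1],0]
            out.append(proj(fn,W)[0]-uv)
        return np.ravel(out)
    r=least_squares(res,x0,loss='soft_l1'); print('x y yaw',r.x.round(4)); print(r.fun.reshape(-1,2).round(1).tolist()); return r.x
E
python3 - <<'E'
from h import *
def C(o,s): return lambda u,v:(o[0]+u/s-0.5+.5/s, o[1]+v/s-0.5+.5/s)
tb=C((385,155),4);sb=C((140,60),3.4);tr=C((290,210),12);sr=C((240,210),10);ts=C((210,215),12);ss=C((315,240),10)
T,S='top0','scene0'
print('board');fit([(T,tb(40,188),(-53,170,12)),(T,tb(40,572),(-53,-170,12)),(T,tb(280,48),(0,170,440)),(T,tb(290,568),(0,-170,440)),
(S,sb(140,422),(-14,100,143)),(S,sb(294,330),(-14,-100,143)),(S,sb(130,580),(-53,170,0)),(S,sb(376,422),(-53,-170,6)),(T,tb(130,238),(-15,100,144)),(T,tb(130,486),(-15,-100,144))],[.3,-.35,-1.57])
print('rack');fit([(T,tr(518,200),(51,30,65)),(T,tr(518,415),(51,-30,65)),(T,tr(213,215),(-34,30,60)),(T,tr(209,412),(-34,-30,60)),
(S,sr(125,208),(51,30,65)),(S,sr(307,88),(28,-30,92)),(S,sr(335,485),(-34,30,0)),(S,sr(455,380),(-34,-30,0)),(S,sr(345,345),(-34,30,60))],[.3,0,-1.57])
print('stand');fit([(T,ts(400,112),(45,30,42)),(T,ts(165,298),(-45,30,42)),
(S,ss(150,555),(-45,-30,0)),(S,ss(458,555),(-45,30,0)),(S,ss(148,465),(-45,-30,42)),(S,ss(465,465),(-45,30,42)),(S,ss(148,312),(45,-30,42)),(S,ss(448,312),(45,30,42))][2:],[.25,.3,.6])
print(atz(T,[ts(400,110),ts(530,285),ts(290,470),ts(165,300)],.042).round(3).tolist())
print(atz(S,[ss(148,465),ss(465,465),ss(448,312),ss(148,312)],.042).round(3).tolist())
for n,uv,z in [('pot',(358,292),.042),('jar',(278,190),.08),('mug',(334,183),.08),('brush tip',(280,270),.02)]: print(n,atz(T,[uv],z).round(3))
E
```

```text
board
x y yaw [ 0.4778 -0.3148 -1.6284]
[[0.3, 0.2], [-0.6, 0.3], [0.1, -0.2], [0.3, 0.3], [0.2, -1.4], [-0.1, -0.6], [-0.5, 1.5], [-0.5, -0.4], [-0.7, 0.1], [-0.7, -0.4]]
rack
x y yaw [ 0.5204  0.0155 -1.5741]
[[-0.9, 0.7], [-0.6, 0.3], [-0.5, -0.4], [-0.1, 0.7], [-0.5, 0.6], [-0.7, -0.9], [-0.0, -0.1], [-0.1, -0.1], [-1.1, -0.1]]
stand
x y yaw [0.5775 0.3276 0.6175]
[[3.2, -0.8], [-6.8, 0.0], [4.3, -1.6], [-6.2, -0.8], [5.2, 38.6], [-2.6, 39.5]]
[[0.565, 0.269, 0.042], [0.515, 0.231, 0.042], [0.461, 0.299, 0.042], [0.51, 0.336, 0.042]]
[[0.571, 0.271, 0.042], [0.515, 0.341, 0.042], [0.467, 0.306, 0.042], [0.522, 0.237, 0.042]]
pot [[ 0.332 -0.122  0.042]]
jar [[0.676 0.148 0.08 ]]
mug [[ 0.701 -0.045  0.08 ]]
brush tip [[0.408 0.141 0.02 ]]
```

```bash
cat >> h.py <<'E'
from scipy.spatial.transform import Rotation as Ro
def go(p,Rt):
    o=readout.get_obs(); R=o['ee_rot']; d=R.T@(np.array(p)-o['tool_pos']); r=Ro.from_matrix(R.T@Rt).as_rotvec(degrees=True)
    print('clock %.2f'%o['clock'],'pos',o['tool_pos'].round(4),'shift mm',(d*1000).round(1),'turn deg',r.round(2),'q',o['joint_positions'].round(2))
    return d,r
def toolR(yaw,lean):
    # rack yaw (rear dir), tool y = rack +y, fingers lean toward rear
    c,s=np.cos(yaw),np.sin(yaw); xr=np.array([c,s,0]); yr=np.array([-s,c,0]); zt=np.array([0,0,-1])*np.cos(lean)+xr*np.sin(lean)
    return np.c_[np.cross(yr,zt),yr,zt]
E
python3 -m creep '[[0,0,-0.05,0,0,0],[0,0,-0.05,0,0,0],[0,0,-0.05,0,0,0],[0,0,-0.05,0,0,0],[0,0,-0.05,0,0,0],[0,0,-0.05,0,0,0],[0,-0.03,-0.03,0,0,0],[0,-0.05,0,0,0,0],[0,-0.05,0,0,0,0],[0,-0.05,0,0,0,0],[0,-0.04,0,0,0,0]]' 1
```

```text
clock: 1.25
tool_pos: [0.1618, -0.3957, 0.5639]
ee_rot: [[0.926, 0.378, 0.0], [0.378, -0.926, -0.001], [-0.0, 0.001, -1.0]]
force: [0.1, -0.2, 0.6]
finger_gap: 0.095
```

```bash
python3 -m creep '[[0.048,0,0,0,0,-6.5],[0.048,0,0,0,0,-6.5],[0.048,0,0,0,0,-6.5],[0.048,0,0,0,0,-6.5],[0.048,0,0,0,0,-6.5],[0.048,0,0,0,0,-6.5],[0.048,0,0,0,0,-6.5],[0.048,0,0,0,0,-6.5],[0.048,0,0,0,0,-6.5],[0.048,0,0,0,0,-6.5],[0.02,0,0,0,0,-2.8],[0,0,0.04,0,0,0],[0,0,0.04,0,0,0]]'
python3 - <<'E'
from h import *
snap('wrist','w1'); snap('top','top1')
R=np.array([[np.cos(-1.574),-np.sin(-1.574),0],[np.sin(-1.574),np.cos(-1.574),0],[0,0,1]])
g=R@[-.004,0,.042]+[.5204,.0155,0]; Rt=toolR(-1.574,np.radians(35))
go(g,Rt); go(g-Rt[:,2]*.12,Rt)
E
```

```text
clock: 2.55
tool_pos: [0.4472, -0.0212, 0.4838]
ee_rot: [[-0.003, 1.0, 0.003], [1.0, 0.003, -0.001], [-0.001, 0.003, -1.0]]
force: [0.5, 0.6, -0.3]
finger_gap: 0.0953
clock 2.65 pos [ 0.4453 -0.0216  0.4753] shift mm [ 40.   81.1 432.3] turn deg [ -0.69 -35.13   0.48] q [-0.17 -0.36  1.7  -0.    1.82 -0.17]
clock 2.65 pos [ 0.4453 -0.0216  0.4753] shift mm [109.1  80.1 334.2] turn deg [ -0.69 -35.13   0.48] q [-0.17 -0.36  1.7  -0.    1.82 -0.17]
```

View pics/w1.png

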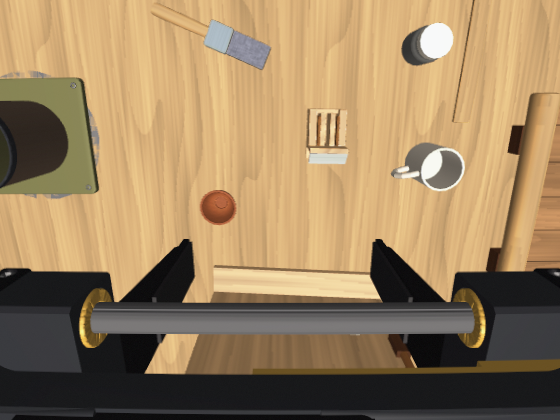

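Wrist view: rack at (327,136), rear toward the bottom; pinchpot (218,207) and mug (440,168) clear of it.

```bash
python3 -m creep '[[0.03,0.02,0.05,0,-3.5,0],[0.03,0.02,0.05,0,0,0],[0.03,0.02,0.05,0,0,0],[0.03,0.02,0.05,0,0,0],[0.02,0,0,0,-7,0],[0,0,0,0,-7,0],[0,0,0,0,-7,0],[0,0,0,0,-7,0],[0,0,0,0,-3.5,0],[0,0,0,0,0,0]]'
python3 - <<'E'
from h import *
snap('wrist','w2')
R=np.array([[np.cos(-1.574),-np.sin(-1.574),0],[np.sin(-1.574),np.cos(-1.574),0],[0,0,1]])
g=R@[-.004,0,.042]+[.5204,.0155,0]; Rt=toolR(-1.574,np.radians(35))
go(g,Rt); go(g-Rt[:,2]*.12,Rt)
crop('w2','w2c',180,40,400,240,3.5)
E
```

```text
clock: 3.65
tool_pos: [0.5126, 0.089, 0.3166]
ee_rot: [[-0.001, 1.0, 0.001], [0.819, 0.002, -0.573], [-0.573, -0.0, -0.819]]
force: [0.1, -0.1, -1.1]
finger_gap: 0.0948
clock 3.70 pos [0.5127 0.0884 0.3171] shift mm [100.9   7.4 265.1] turn deg [ 0.18 -0.09  0.16] q [ 0.35 -0.08  1.8  -0.57  1.64  0.37]
clock 3.70 pos [0.5127 0.0884 0.3171] shift mm [101.1   7.8 145.1] turn deg [ 0.18 -0.09  0.16] q [ 0.35 -0.08  1.8  -0.57  1.64  0.37]
```

View pics/w2.png

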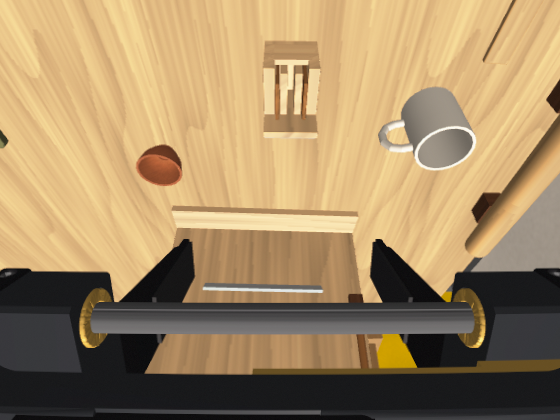

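View pics/w2c.png

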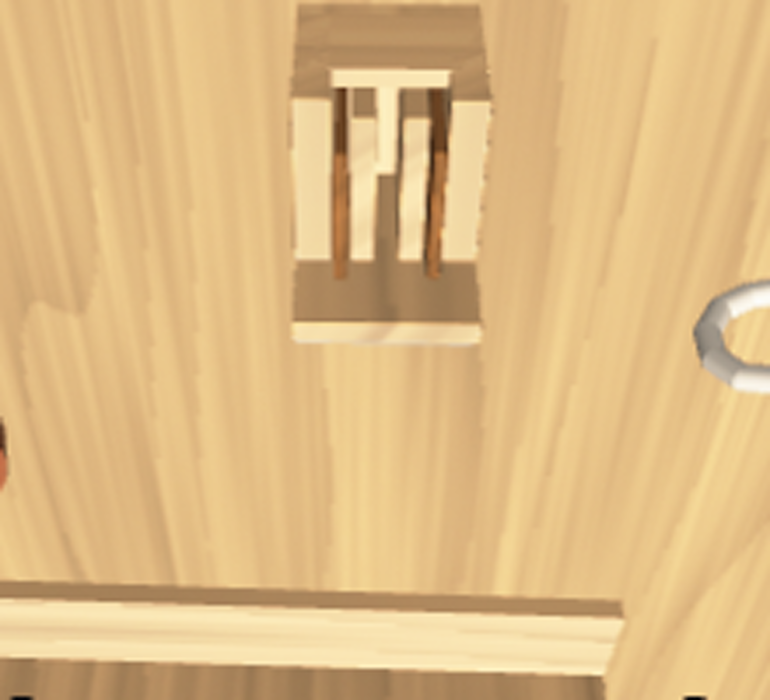

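```bash
python3 - <<'E'
from h import *
crop('w2','w2d',160,195,370,300,3.8)
E
```

```text
(no output)
```

View pics/w2d.png

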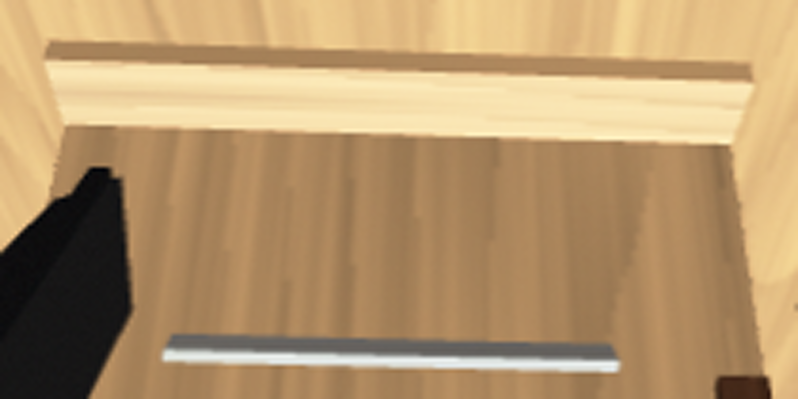

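```bash
python3 - <<'E'
from h import *
def C(o,s): return lambda u,v:(o[0]+u/s-0.5+.5/s, o[1]+v/s-0.5+.5/s)
a=C((180,40),3.5);b=C((160,195),3.8);T,S='top0','scene0';W='w2'
tb=C((385,155),4);sb=C((140,60),3.4)
print('rack');fit([(W,a(*p),X) for p,X in [((299,5),(-34,-30,0)),((479,7),(-34,30,0)),((292,98),(-34,-30,60)),((492,98),(-34,30,60)),((292,325),(24,-30,92)),((482,325),(24,30,92)),((292,343),(32,-30,92)),((482,343),(32,30,92))]],[.52,.015,-1.57])
w=[(W,b(*p),X) for p,X in [((48,42),(-53,-170,0)),((750,65),(-53,170,0)),((46,59),(-53,-170,12)),((752,82),(-53,170,12)),((63,125),(0,-170,12)),((733,145),(0,170,12)),((163,361),(-13,-100,145)),((618,371),(-13,100,145)),((166,350),(-16.5,-100,141.5)),((617,360),(-16.5,100,141.5))]]
print('board');fit(w,[.478,-.315,-1.62])
fit(w+[(T,tb(40,188),(-53,170,12)),(T,tb(40,572),(-53,-170,12)),(T,tb(280,48),(0,170,440)),(T,tb(290,568),(0,-170,440)),
(S,sb(140,422),(-14,100,143)),(S,sb(294,330),(-14,-100,143)),(S,sb(130,580),(-53,170,0)),(S,sb(376,422),(-53,-170,6))],[.478,-.315,-1.62])
E
```

```text
rack
x y yaw [ 0.5232  0.0184 -1.5777]
[[-0.7, -0.8], [0.4, -0.8], [-0.6, 0.3], [0.3, 0.9], [0.1, -0.3], [0.3, 0.1], [0.4, 0.2], [-0.3, 0.6]]
board
x y yaw [ 0.4816 -0.311  -1.6199]
[[-0.1, -0.4], [0.5, -0.5], [-0.9, 0.3], [0.8, 0.2], [0.1, -0.1], [-0.2, -0.1], [-0.2, 0.4], [0.2, 0.6], [-1.0, 0.4], [0.6, 0.7]]
x y yaw [ 0.4811 -0.312  -1.6216]
[[-0.2, -0.2], [0.1, -0.1], [-1.0, 0.6], [0.4, 0.6], [-0.0, 0.1], [-0.6, 0.2], [-0.4, 0.6], [-0.2, 0.9], [-1.2, 0.7], [0.2, 1.0], [-0.8, -0.6], [-1.1, -0.6], [-1.5, -1.4], [-0.4, -1.0], [0.2, -0.5], [-0.3, 0.0], [-0.3, 2.5], [-0.6, 0.1]]
```

```bash
python3 - <<'E'
from h import *
y=-1.577
R=np.array([[np.cos(y),-np.sin(y),0],[np.sin(y),np.cos(y),0],[0,0,1]])
g=R@[-.004,0,.042]+[.5227,.0182,0]; Rt=toolR(y,np.radians(35))
go(g,Rt)
E
```

```text
clock 3.70 pos [0.5127 0.0884 0.3171] shift mm [103.2   9.7 263.5] turn deg [ 0.28 -0.09  0.3 ] q [ 0.35 -0.08  1.8  -0.57  1.64  0.37]
```

```bash
python3 -m creep '[[0.035,0.01,0.033,0.3,0,0.3],[0.035,0,0.035,0,0,0],[0.033,0,0.035,0,0,0],[0,0,0.04,0,0,0],[0,0,0.04,0,0,0],[0,0,0.03,0,0,0],[0,0,0.02,0,0,0],[0,0,0.01,0,0,0],[0,0,0,0,0,0],[0,0,0,0,0,0]]'
python3 - <<'E'
from h import *
snap('wrist','w3')
y=-1.577
R=np.array([[np.cos(y),-np.sin(y),0],[np.sin(y),np.cos(y),0],[0,0,1]])
g=R@[-.004,0,.042]+[.5227,.0182,0]; Rt=toolR(y,np.radians(35))
go(g,Rt)
E
```

```text
clock: 4.7
tool_pos: [0.5224, 0.0327, 0.0594]
ee_rot: [[0.007, 1.0, -0.003], [0.82, -0.008, -0.573], [-0.573, 0.001, -0.82]]
force: [0.1, -0.0, 0.6]
finger_gap: 0.0947
clock 4.75 pos [0.5226 0.033  0.0596] shift mm [ 1.2  0.2 20.6] turn deg [ 0.06 -0.06 -0.11] q [ 0.25  0.17  2.01 -0.63  1.21  0.56]
```

View pics/w3.png

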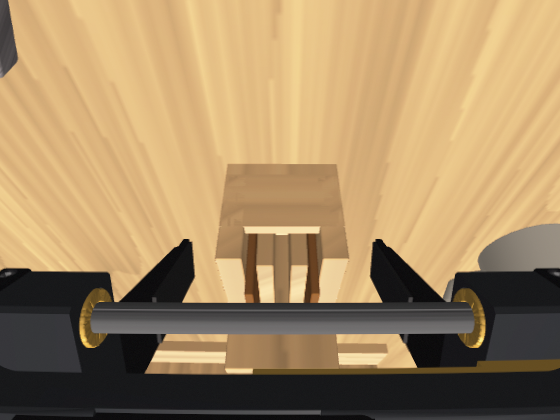

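Rack (216–348 px wide, centre 282) lies centred between the fingers. Descend and grip.

```bash
python3 -m creep '[[0.001,0,0.012,0,0,0],[0,0,0.009,0,0,0],[0,0,0,0,0,0],[0,0,0,0,0,0]]'
python3 -m creep '[[0,0,0,0,0,0],[0,0,0,0,0,0],[0,0,0,0,0,0],[0,0,0,0,0,0],[0,0,0,0,0,0],[0,0,0,0,0,0],[0,0,0,0,0,0],[0,0,0,0,0,0]]' 0.4 30
python3 -m creep '[[0,0,0,0,0,0],[0,0,0,0,0,0],[0,0,0,0,0,0]]'

```

```text
clock: 5.15
tool_pos: [0.5205, 0.0212, 0.0396]
ee_rot: [[0.004, 1.0, -0.006], [0.819, -0.007, -0.574], [-0.574, -0.002, -0.819]]
force: [-0.8, -0.3, 0.0]
finger_gap: 0.0953
clock: 5.95
tool_pos: [0.5212, 0.0214, 0.0402]
ee_rot: [[0.005, 1.0, -0.004], [0.819, -0.007, -0.573], [-0.573, -0.001, -0.819]]
force: [1.0, 0.7, 0.2]
finger_gap: 0.06
clock: 6.25
tool_pos: [0.5212, 0.0214, 0.0402]
ee_rot: [[0.005, 1.0, -0.004], [0.819, -0.007, -0.573], [-0.573, -0.001, -0.819]]
force: [1.0, 1.5, -0.6]
finger_gap: 0.0598
```

```bash
python3 -m creep '[[-0.006,0,-0.008,0,0,0],[-0.014,0,-0.02,0,0,0],[-0.02,0,-0.028,0,0,0],[-0.02,0,-0.028,0,0,0],[-0.014,0,-0.02,0,0,0],[0,0,0,0,0,0],[0,0,0,0,0,0],[0,0,0,0,0,0]]'
python3 - <<'E'
from h import *
snap('wrist','w4');snap('scene','scene4')
go([.5,-.1,.2],toolR(-1.621,np.radians(35)))
crop('scene4','s4',200,120,340,260,5)
E
```

```text
clock: 7.05
tool_pos: [0.5194, 0.0201, 0.1651]
ee_rot: [[0.003, 1.0, -0.009], [0.819, -0.007, -0.574], [-0.574, -0.006, -0.819]]
force: [-0.4, -0.3, -4.1]
finger_gap: 0.0597
clock 7.15 pos [0.5197 0.0201 0.1652] shift mm [-118.3  -19.    40.6] turn deg [1.15 0.04 2.21] q [ 0.23  0.01  1.98 -0.61  1.37  0.43]
```

View pics/w4.png

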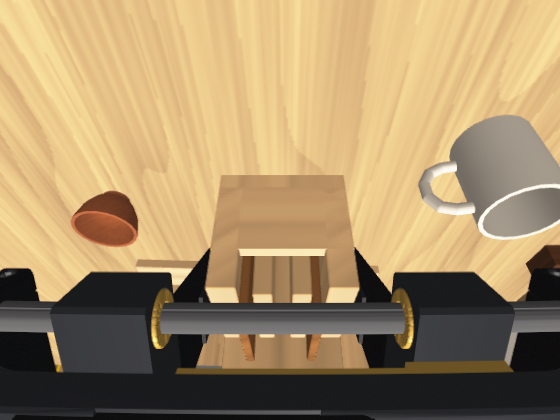

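View pics/s4.png

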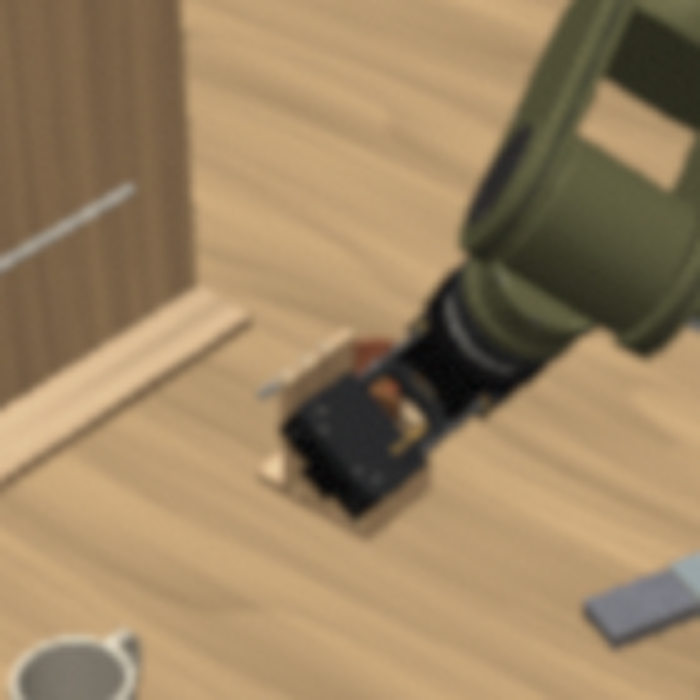

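```bash
python3 - <<'E'
from h import *
crop('w4','w4c',190,165,380,375,3.8)
E
```

```text
(no output)
```

View pics/w4c.png

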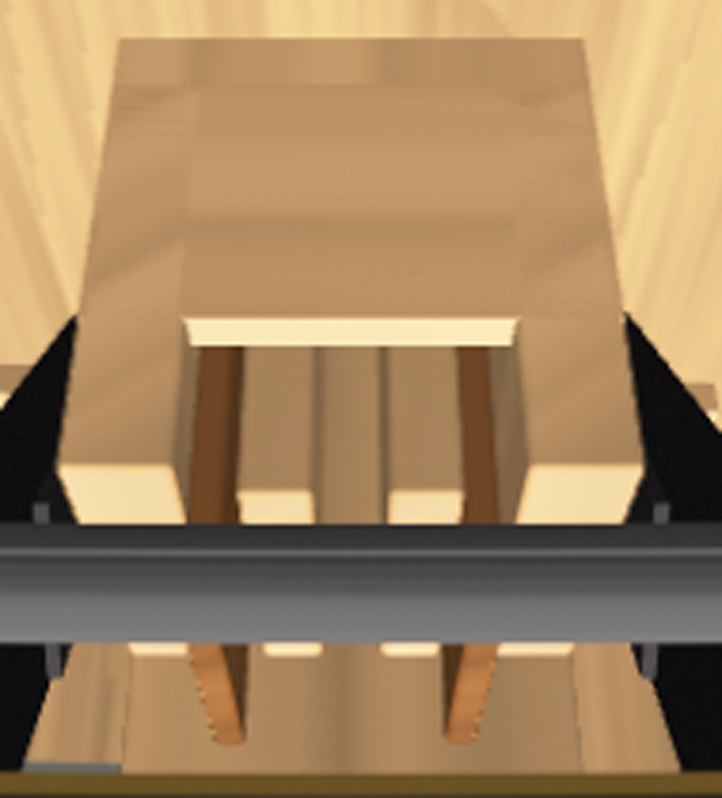

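```bash
python3 - <<'E'
from h import *
s=3.8
pts=[((119,38),(-34,-30,0)),((583,38),(-34,30,0)),((58,465),(-34,-30,60)),((644,465),(-34,30,60)),((183,318),(-34,-18,42)),((521,318),(-34,18,42)),((130,656),(24,-30,60)),((575,656),(24,30,60))]
d=ld('w4'); o=readout.get_obs()
uv=np.array([(190+u/s-.5+.5/s,165+v/s-.5+.5/s) for (u,v),_ in pts]); X=np.array([p[1] for p in pts],float)/1000
for n in (8,6):
    ok,r,t=cv2.solvePnP(X[:n],uv[:n],d['camera_matrix'],d['dist'],flags=cv2.SOLVEPNP_ITERATIVE)
    pr=cv2.projectPoints(X,r,t,d['camera_matrix'],d['dist'])[0].reshape(-1,2)
    Rc=cv2.Rodrigues(r)[0]; Rw=d['R'].T@Rc; tw=d['R'].T@(t.ravel()-d['t'])
    print((pr-uv).round(1).tolist()); print(tw.round(4),'yaw',np.arctan2(Rw[1,0],Rw[0,0]).round(4),'zaxis',Rw[:,2].round(3))
    Rt=o['ee_rot']; print('TCP in rack',(Rw.T@(o['tool_pos']-tw)).round(4))
E
```

```text
[[0.3, 0.2], [-0.0, 0.1], [-0.7, 0.5], [1.0, 0.4], [1.1, -0.6], [-1.4, -0.7], [0.4, 0.0], [-0.5, -0.0]]
[0.5204 0.0159 0.1239] yaw -1.5757 zaxis [0.006 0.006 1.   ]
TCP in rack [-0.0039 -0.001   0.0414]
[[0.2, 0.0], [-0.2, 0.1], [-0.5, 0.5], [0.7, 0.5], [1.2, -0.6], [-1.5, -0.6], [0.2, -0.7], [-1.0, -0.7]]
[0.5203 0.0158 0.1235] yaw -1.5791 zaxis [0.007 0.001 1.   ]
TCP in rack [-0.0042 -0.0009  0.0417]
```

```bash
cat >> h.py <<'E'
BX,BY,BYAW=.4813,-.3115,-1.621
def b2w(p):
    c,s=np.cos(BYAW),np.sin(BYAW); return np.array([[c,-s,0],[s,c,0],[0,0,1]])@np.array(p)/1000+[BX,BY,0]
def w2b(p):
    c,s=np.cos(BYAW),np.sin(BYAW); return np.array([[c,-s,0],[s,c,0],[0,0,1]]).T@(np.array(p)-[BX,BY,0])*1000
E
python3 - <<'E'
from h import *
Rt=toolR(BYAW,np.radians(35))
go(b2w([-116,0,70+41+30]),Rt); print(w2b(readout.get_obs()['tool_pos']))
E
```

```text
clock 7.15 pos [0.5197 0.0201 0.1652] shift mm [-162.8  -30.9  144. ] turn deg [1.15 0.04 2.21] q [ 0.23  0.01  1.98 -0.61  1.37  0.43]
[-333.08487758   21.68567239  165.2308745 ]
```

```bash
python3 -m creep '[[-0.02,-0.004,0.018,0.2,0,0.4],[-0.035,-0.007,0.031,0.3,0,0.6],[-0.04,-0.008,0.035,0.3,0,0.6],[-0.04,-0.008,0.035,0.3,0,0.6],[-0.02,-0.004,0.018,0,0,0],[-0.008,0,0.007,0,0,0],[0,0,0,0,0,0],[0,0,0,0,0,0],[0,0,0,0,0,0]]'
python3 - <<'E'
from h import *
snap('wrist','w5');snap('scene','scene5')
Rt=toolR(BYAW,np.radians(35))
o=readout.get_obs();print(w2b(o['tool_pos']).round(1),o['force'])
go(b2w([-62,0,70+41+27]),Rt); 
crop('scene5','s5',110,60,300,240,4)
E
```

```text
clock: 8.05
tool_pos: [0.486, -0.1864, 0.1439]
ee_rot: [[0.042, 0.999, -0.023], [0.818, -0.048, -0.573], [-0.573, 0.005, -0.819]]
force: [-0.3, -0.5, -4.7]
finger_gap: 0.0599
[-125.2   -1.6  144.1] [ 0.03499085  0.55517818 -3.90871014]
clock 8.15 pos [ 0.486  -0.1864  0.1441] shift mm [-48.3   1.4  41.2] turn deg [ 0.33 -0.01 -0.05] q [-0.17 -0.09  2.12 -0.68  1.13  0.18]
```

View pics/w5.png

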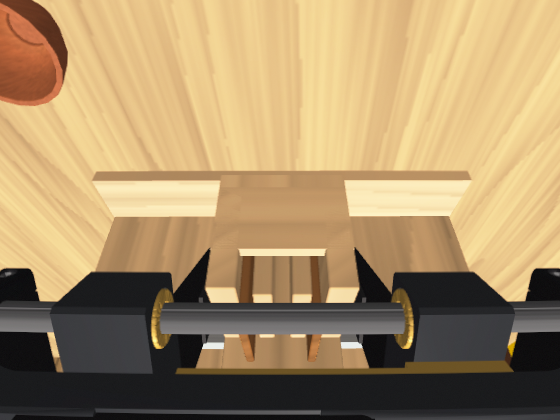

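View pics/s5.png

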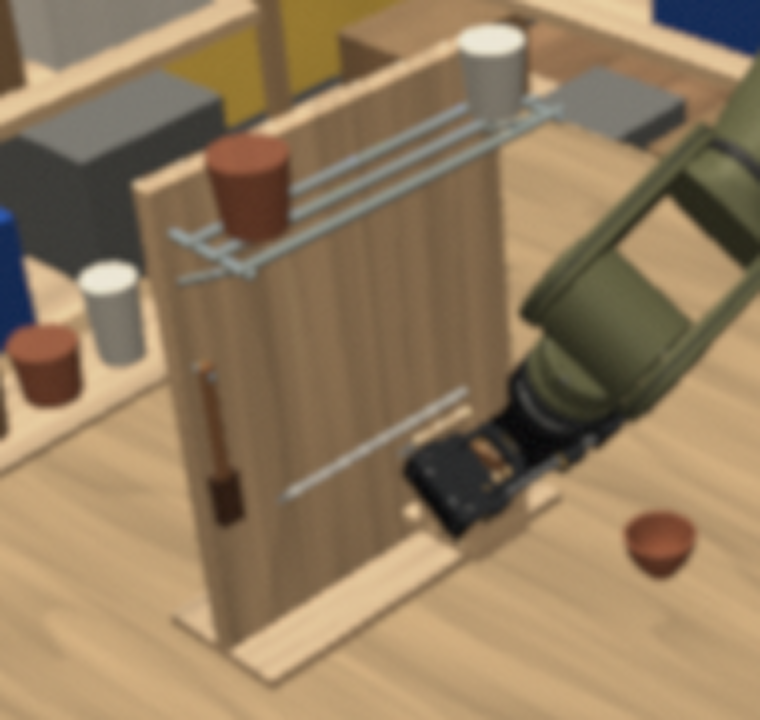

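```bash
python3 -m creep '[[-0.008,0,0.006,0.3,0,0],[-0.016,0,0.011,0,0,0],[-0.016,0,0.011,0,0,0],[-0.008,0,0.006,0,0,0],[0,0,0,0,0,0],[0,0,0,0,0,0],[0,0,0,0,0,0]]'
python3 - <<'E'
from h import *
Rt=toolR(BYAW,np.radians(35))
o=readout.get_obs();print(w2b(o['tool_pos']).round(1),o['force'])
go(b2w([-56,0,70+41+27]),Rt); 
E
```

```text
clock: 8.85
tool_pos: [0.4824, -0.2457, 0.1435]
ee_rot: [[0.043, 0.999, -0.029], [0.818, -0.052, -0.573], [-0.573, 0.001, -0.819]]
force: [0.2, 0.4, -4.7]
finger_gap: 0.0597
[-65.7  -2.2 143.5] [ 0.23432919  0.37476395 -4.67545728]
clock 8.85 pos [ 0.4824 -0.2457  0.1435] shift mm [-4.8  2.2 10.1] turn deg [-0.03 -0.02 -0.1 ] q [-0.29 -0.08  2.11 -0.69  1.07  0.09]
```

```bash
python3 -m creep '[[-0.0033,0,0.0023,0,0,0],[-0.0025,0,0.0017,0,0,0],[0,0,0,0,0,0],[0,0,0,0,0,0],[0,0,0,0,0,0]]'
python3 -m creep '[[-0.0008,0,0.0006,0,0,0],[0,0,0,0,0,0],[0,0,0,0,0,0]]'
python3 -m creep '[[-0.0008,0,0.0006,0,0,0],[0,0,0,0,0,0],[0,0,0,0,0,0]]'
python3 - <<'E'
from h import *
o=readout.get_obs();print(w2b(o['tool_pos']).round(1),o['force'])
snap('wrist','w6'); snap('scene','scene6'); crop('scene6','s6',160,90,280,220,5)
E
```

```text
clock: 9.35
tool_pos: [0.482, -0.2532, 0.1437]
ee_rot: [[0.043, 0.999, -0.029], [0.818, -0.052, -0.573], [-0.573, 0.001, -0.819]]
force: [0.3, 0.1, -5.2]
finger_gap: 0.0598
clock: 9.65
tool_pos: [0.4819, -0.2543, 0.1437]
ee_rot: [[0.043, 0.999, -0.03], [0.818, -0.052, -0.573], [-0.574, 0.001, -0.819]]
force: [0.4, 0.2, -3.8]
finger_gap: 0.0596
clock: 9.95
tool_pos: [0.4819, -0.2553, 0.1437]
ee_rot: [[0.043, 0.999, -0.03], [0.818, -0.052, -0.573], [-0.574, 0.001, -0.819]]
force: [0.2, -0.4, -4.2]
finger_gap: 0.0599
[-56.1  -2.2 143.7] [ 0.21952572 -0.36382103 -4.21373919]
```

View pics/s6.png

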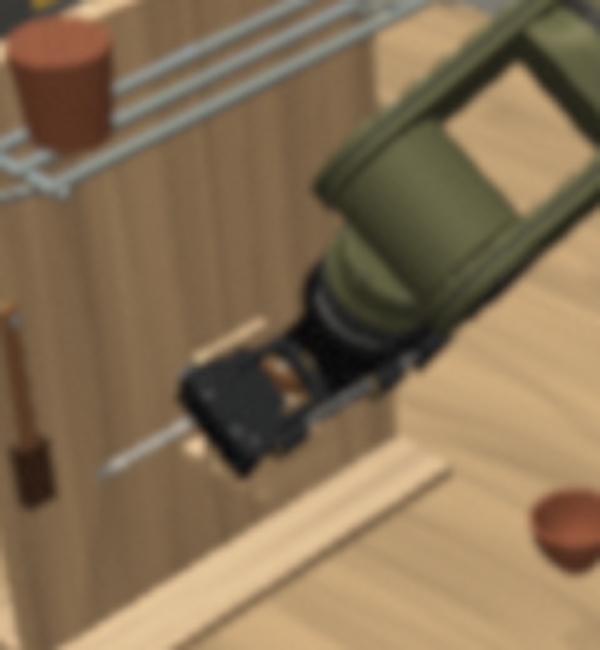

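View pics/w6.png

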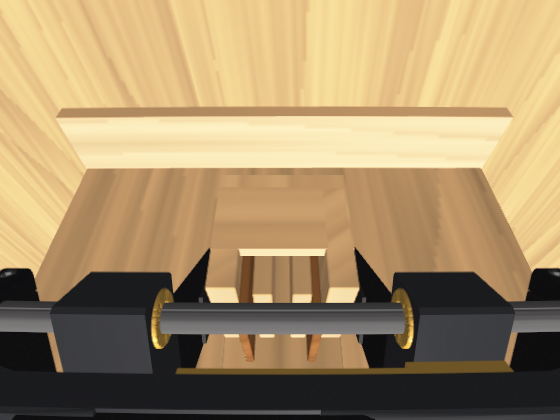

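No contact yet; continue inward in 1 mm steps.

```bash
for i in 1 2 3; do python3 -m creep '[[-0.0008,0,0.0006,0,0,0],[0,0,0,0,0,0],[0,0,0,0,0,0]]' | grep -E 'force|tool_pos'; done
```

```text
tool_pos: [0.4819, -0.2561, 0.1435]
force: [0.0, 1.1, -4.0]
tool_pos: [0.482, -0.2562, 0.1434]
force: [-1.0, 7.8, -1.9]
tool_pos: [0.482, -0.2563, 0.1433]
force: [-1.1, 13.4, 0.3]
```

```bash
python3 -m creep '[[0.0020,0,-0.0014,0,0,0],[0,0,0,0,0,0],[0,0,0,0,0,0]]' | grep -E 'force|tool_pos'; for i in 1 2 3; do python3 -m creep '[[0.0023,0,0.0033,0,0,0],[0.0011,0,0.0016,0,0,0],[0,0,0,0,0,0],[0,0,0,0,0,0]]' | grep -E 'force|tool_pos';done
```

```text
tool_pos: [0.4818, -0.2561, 0.1436]
force: [-0.0, 0.9, -3.2]
tool_pos: [0.4817, -0.256, 0.1374]
force: [0.2, 0.1, -4.2]
tool_pos: [0.4818, -0.2559, 0.1315]
force: [-0.5, 0.4, -3.6]
tool_pos: [0.4818, -0.2559, 0.1255]
force: [-0.2, 0.3, -4.1]
```

```bash
for i in 1 2 3 4; do python3 -m creep '[[0.0009,0,0.0012,0,0,0],[0.0009,0,0.0012,0,0,0],[0,0,0,0,0,0],[0,0,0,0,0,0]]' | grep -E 'force|tool_pos';done
```

```text
tool_pos: [0.4818, -0.2558, 0.1226]
force: [0.7, 0.4, -4.2]
tool_pos: [0.4818, -0.2557, 0.1196]
force: [0.2, 0.2, -3.9]
tool_pos: [0.4818, -0.2556, 0.1166]
force: [-0.5, -0.1, -3.9]
tool_pos: [0.4818, -0.2555, 0.1136]
force: [0.2, -0.0, -3.7]
```

```bash
for i in 1 2 3 4; do python3 -m creep '[[0.0006,0,0.0008,0,0,0],[0,0,0,0,0,0],[0,0,0,0,0,0]]' | grep -E 'force|tool_pos';done
python3 - <<'E'
from h import *
snap('wrist','w7'); snap('scene','scene7'); crop('scene7','s7',160,90,280,220,5)
E
```

```text
tool_pos: [0.4819, -0.2555, 0.1126]
force: [-0.1, 0.6, -4.6]
tool_pos: [0.4819, -0.2554, 0.1116]
force: [0.4, 0.4, -4.0]
tool_pos: [0.482, -0.2555, 0.1108]
force: [0.0, 0.2, -5.1]
tool_pos: [0.4822, -0.2559, 0.1104]
force: [-1.2, -3.2, -1.5]
```

View pics/w7.png

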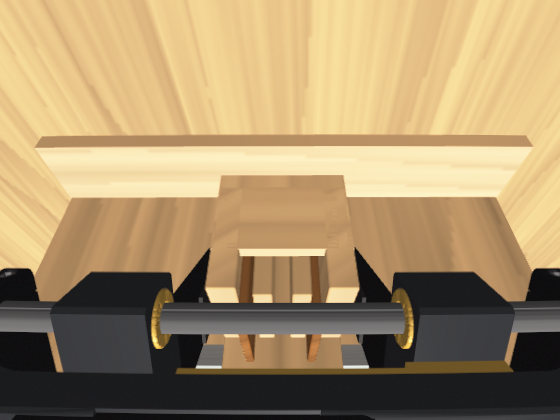

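View pics/s7.png

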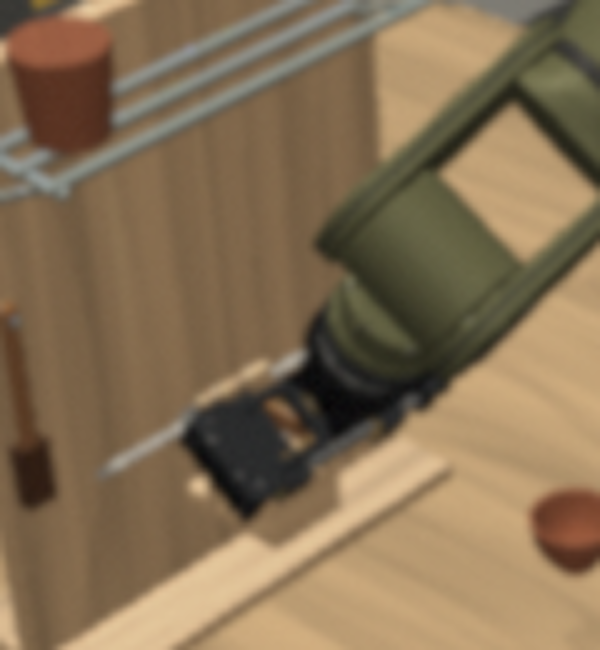

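Contact at the nominal hung height with a pull toward the board: seated. Release.

```bash
python3 -m creep '[[0.0003,0,0.0004,0,0,0],[0,0,0,0,0,0],[0,0,0,0,0,0]]' - 15 | grep -E 'force|tool_pos'
python3 -m creep '[[0,0,0,0,0,0],[0,0,0,0,0,0],[0,0,0,0,0,0],[0,0,0,0,0,0],[0,0,0,0,0,0],[0,0,0,0,0,0],[0,0,0,0,0,0],[0,0,0,0,0,0],[0,0,0,0,0,0]]' 1
python3 - <<'E'
from h import *
snap('wrist','w8')
E
```

```text
tool_pos: [0.4822, -0.2559, 0.1102]
force: [-2.2, -2.7, 5.2]
clock: 16.55
tool_pos: [0.4819, -0.2554, 0.1092]
ee_rot: [[0.043, 0.999, -0.029], [0.818, -0.052, -0.573], [-0.573, 0.001, -0.819]]
force: [-0.3, 0.4, -1.1]
finger_gap: 0.0952
```

View pics/w8.png

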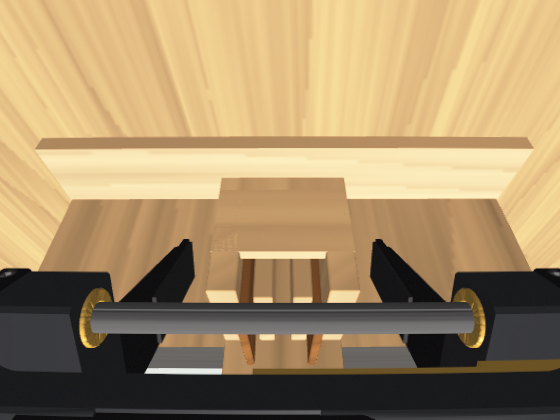

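Rack stayed put (body 207–358 px, as when held). Back out along the fingers.

```bash
python3 -m creep '[[0,0,-0.01,0,0,0],[0,0,-0.02,0,0,0],[0,0,-0.03,0,0,0],[0,0,-0.04,0,0,0],[0,0,-0.04,0,0,0],[0.01,0,-0.04,0,0,0],[0.03,0,-0.04,0,0,0],[0.03,0,-0.03,0,0,0],[0,0,0,0,0,0],[0,0,0,0,0,0]]'
python3 - <<'E'
from h import *
snap('wrist','w9');crop('w9','w9c',190,60,370,280,3.5)
snap('scene','scene9'); crop('scene9','s9',160,90,280,220,5)
E
```

```text
clock: 17.6
tool_pos: [0.4926, -0.0539, 0.2746]
ee_rot: [[0.042, 0.999, -0.027], [0.818, -0.05, -0.573], [-0.573, 0.002, -0.819]]
force: [0.7, -0.4, -0.2]
finger_gap: 0.0952
```

View pics/w9.png

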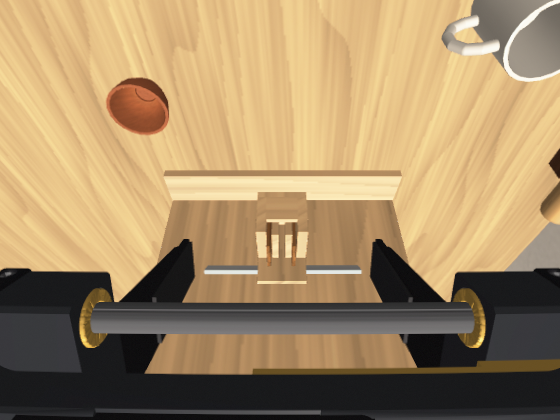

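View pics/w9c.png

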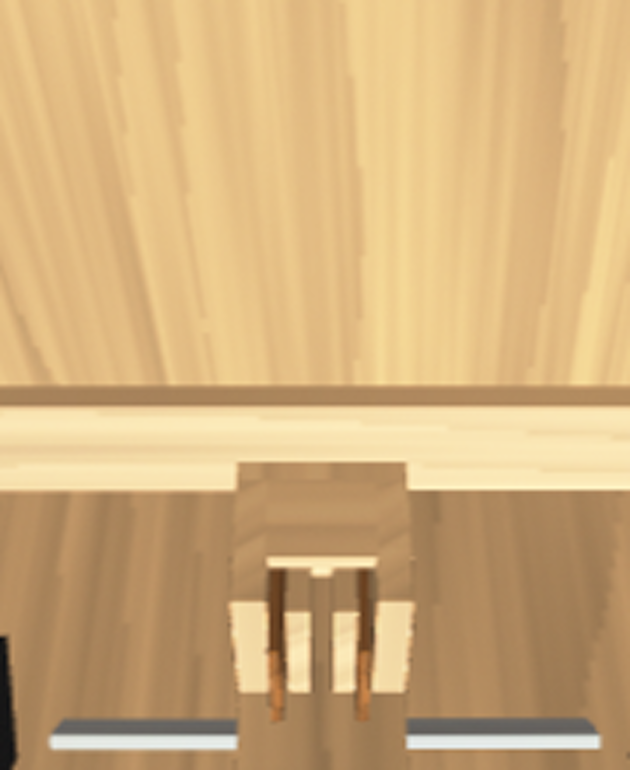

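View pics/s9.png

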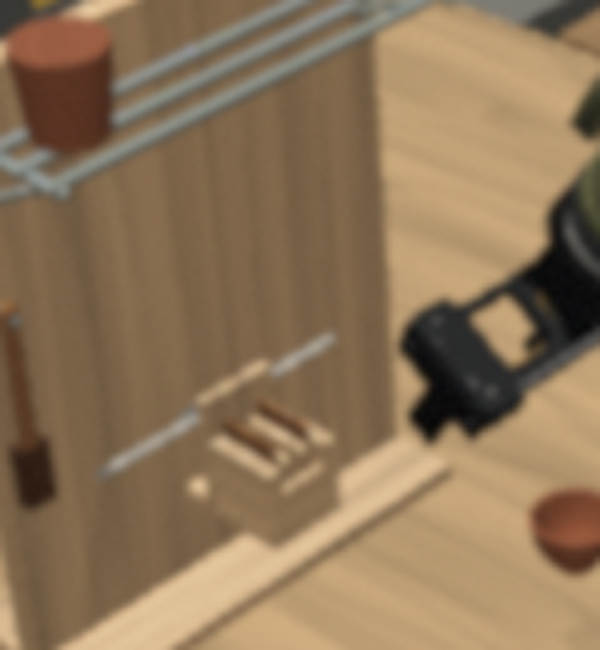

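```bash
python3 - <<'E'
from h import *
s=3.5
pts=[((237,463),(-34,-30,0)),((407,463),(-34,30,0)),((229,602),(-34,-30,60)),((415,602),(-34,30,60)),((266,557),(-34,-18,42)),((377,557),(-34,18,42)),((238,692),(24,-30,60)),((406,692),(24,30,60))]
d=ld('w9')
uv=np.array([(190+u/s-.5+.5/s,60+v/s-.5+.5/s) for (u,v),_ in pts]); X=np.array([p[1] for p in pts],float)/1000
ok,r,t=cv2.solvePnP(X,uv,d['camera_matrix'],d['dist'])
pr=cv2.projectPoints(X,r,t,d['camera_matrix'],d['dist'])[0].reshape(-1,2)
Rw=d['R'].T@cv2.Rodrigues(r)[0]; tw=d['R'].T@(t.ravel()-d['t'])
print((pr-uv).round(1).tolist()); print(tw.round(4),w2b(tw).round(1),'yaw',np.arctan2(Rw[1,0],Rw[0,0]).round(4),'zaxis',Rw[:,2].round(3))
go([.516,.286,.35],toolR(BYAW,0))
E
```

```text
[[0.1, -0.3], [-0.1, -0.3], [0.0, 0.0], [-0.2, 0.0], [0.5, 0.1], [-0.3, 0.1], [0.3, 0.2], [-0.3, 0.2]]
[ 0.4831 -0.2599  0.069 ] [-51.6  -0.8  69. ] yaw -1.6202 zaxis [-0.001  0.001  1.   ]
clock 17.70 pos [ 0.4919 -0.0553  0.2736] shift mm [ 236.4    6.  -258.9] turn deg [-0.04 35.01 -0.15] q [ 0.09 -0.18  1.97 -0.61  1.48  0.24]
```

```bash
python3 - <<'E'
from h import *
Rt=toolR(np.radians(-50.6),np.radians(42))
g=np.array([.516,.286,.115])
go(g-Rt[:,2]*.15+[0,0,.06],Rt); print(Rt.round(2))
E
```

```text
clock 17.70 pos [ 0.4919 -0.0553  0.2736] shift mm [ 333.5  -61.7 -249.3] turn deg [-26.43  -6.67 -33.22] q [ 0.09 -0.18  1.97 -0.61  1.48  0.24]
[[-0.47  0.77  0.42]
 [ 0.57  0.63 -0.52]
 [-0.67  0.   -0.74]]
```

```bash
python3 -m creep '[[0.018,-0.004,-0.014,0,0,0],[0.037,-0.007,-0.028,0,0,0],[0.037,-0.007,-0.028,0,0,0],[0.037,-0.007,-0.028,0,0,0],[0.037,-0.007,-0.028,0,0,0],[0.037,-0.007,-0.028,0,0,0],[0.037,-0.007,-0.028,0,0,0],[0.037,-0.007,-0.028,0,0,0],[0.037,-0.007,-0.028,0,0,0],[0.018,-0.003,-0.014,0,0,0],[0,0,0,-5.3,-1.3,-6.6],[0,0,0,-5.3,-1.3,-6.6],[0,0,0,-5.3,-1.3,-6.6],[0,0,0,-5.3,-1.3,-6.6],[0,0,0,-5.3,-1.3,-6.6],[0,0,0,0,0,0],[0,0,0,0,0,0],[0,0,0,0,0,0]]'
python3 - <<'E'
from h import *
Rt=toolR(np.radians(-50.6),np.radians(42))
g=np.array([.516,.286,.115])
go(g-Rt[:,2]*.15+[0,0,.06],Rt)
snap('wrist','w10')
E
```

```text
clock: 19.5
tool_pos: [0.4521, 0.3639, 0.29]
ee_rot: [[-0.467, 0.776, 0.424], [0.58, 0.631, -0.516], [-0.668, 0.005, -0.744]]
force: [0.4, 0.0, 0.1]
finger_gap: 0.0946
clock 19.50 pos [0.4521 0.3639 0.29  ] shift mm [ 2.1 -0.1  2.9] turn deg [ 0.02 -0.09 -0.43] q [ 0.89  0.04  1.76 -0.71  1.53  0.31]
```

View pics/w10.png

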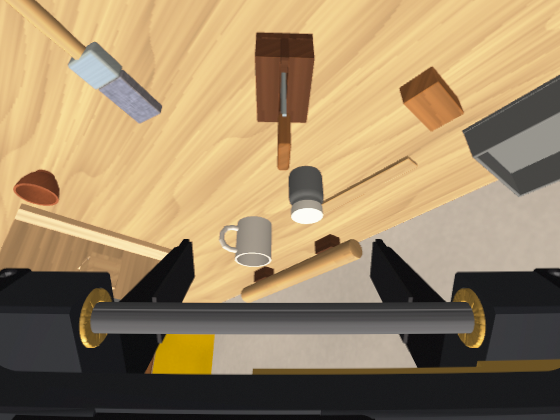

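Stand (285,78) and scraper grip (284,145) are in view, aligned with the picture's vertical.

```bash
python3 - <<'E'
from h import *
crop('w10','w10c',235,20,335,180,5)
E
```

```text
(no output)
```

View pics/w10c.png

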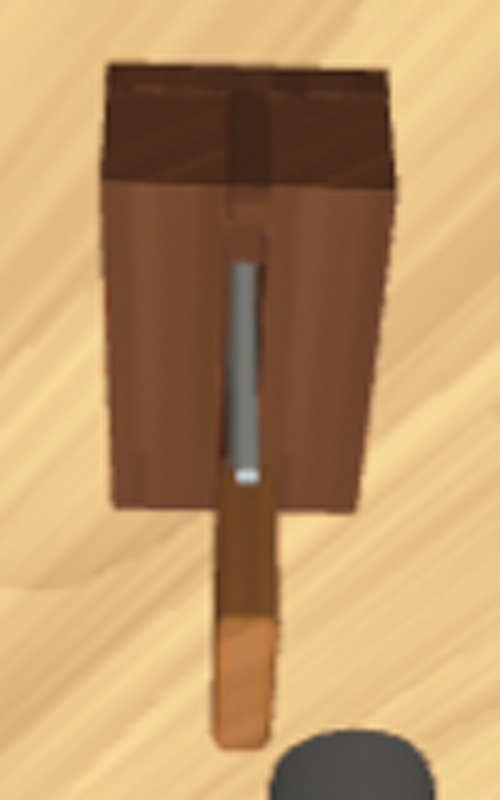

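```bash
python3 - <<'E'
from h import *
a=lambda u,v:(235+u/5-.4,20+v/5-.4)
W='w10'
fit([(W,a(*p),X) for p,X in [((108,64),(-45,-30,0)),((388,70),(-45,30,0)),((102,182),(-45,-30,42)),((396,186),(-45,30,42)),((113,505),(45,-30,42)),((356,512),(45,30,42))]],[.516,.286,-.88])
pts=[((217,617),(-20,-6,126)),((276,617),(-20,6,126)),((212,746),(20,-6,126)),((270,746),(20,6,126)),((218,478),(-20,-6,84)),((276,479),(-20,6,84)),((232,263),(-23,-2,32)),((256,263),(-23,2,32))]
uv=np.array([a(*p) for p,_ in pts]);X=np.array([q for _,q in pts])/1000
def mk(p): return Ro.from_euler('zxy',[p[2],p[4],p[3]]).as_matrix()
def res(p): 
    return np.r_[(proj(W,X@mk(p).T+[p[0],p[1],.010])-uv).ravel(), np.array(p[3])*20]
r=least_squares(res,[.516,.286,-.88,0,0]); print(r.x.round(4), r.fun.round(1))
M=mk(r.x); print('zaxis in scraper-yaw frame', M[:,2].round(3)); g=M@[0,0,.105]+[r.x[0],r.x[1],.01]; print('grasp',g.round(4))
E
```

```text
x y yaw [ 0.5175  0.2905 -0.9201]
[[-0.4, -0.9], [0.2, -0.6], [-0.8, -0.1], [0.8, 0.6], [-0.4, 1.3], [0.6, 0.9]]
[ 0.5155  0.293  -0.9137  0.0083  0.0129] [-0.6  1.4  0.9  1.6 -0.2  2.1  0.2  2.2 -0.7 -4.1  0.2 -4.1  0.6  1.
 -0.3  1.1  0.2]
zaxis in scraper-yaw frame [ 0.008 -0.013  1.   ]
grasp [0.5164 0.2916 0.115 ]
```

```bash
python3 - <<'E'
from h import *
Rt=toolR(-.917,np.radians(42))
g=np.array([.5167,.2914,.115])
go(g,Rt); go(g-Rt[:,2]*.04,Rt)
E
```

```text
clock 19.55 pos [0.4521 0.364  0.29  ] shift mm [ 44.7   3.3 195.1] turn deg [ 1.34 -0.09  1.03] q [ 0.89  0.04  1.76 -0.71  1.53  0.31]
clock 19.55 pos [0.4521 0.364  0.29  ] shift mm [ 44.7   4.2 155.1] turn deg [ 1.34 -0.09  1.03] q [ 0.89  0.04  1.76 -0.71  1.53  0.31]
```

```bash
python3 -m creep '[[0.02,0.003,0.03,0,0,0],[0.025,0.001,0.04,0,0,0],[0,0,0.045,1.3,-0.1,1],[0,0,0.025,0,0,0],[0,0,0.012,0,0,0],[0,0,0,0,0,0],[0,0,0,0,0,0],[0,0,0,0,0,0]]'
python3 - <<'E'
from h import *
Rt=toolR(-.917,np.radians(42))
g=np.array([.5167,.2914,.115])
go(g,Rt); snap('wrist','w11')
E
```

```text
clock: 20.35
tool_pos: [0.4979, 0.3154, 0.1487]
ee_rot: [[-0.453, 0.791, 0.411], [0.589, 0.612, -0.528], [-0.669, 0.003, -0.743]]
force: [-0.7, 0.5, -0.1]
finger_gap: 0.095
clock 20.35 pos [0.4979 0.3154 0.1487] shift mm [-0.1  0.1 45.4] turn deg [0.3  0.   0.07] q [ 0.78  0.16  1.89 -0.76  1.3   0.42]
```

View pics/w11.png

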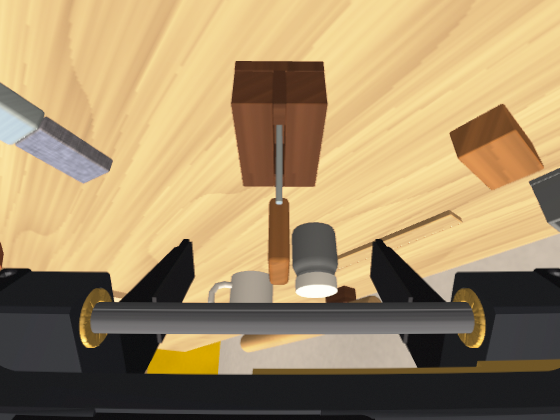

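Grip (269–290 px) is centred between the fingers; move on and close.

```bash
python3 -m creep '[[0,0,0.02,0.3,0,0],[0,0,0.015,0,0,0],[0,0,0.01,0,0,0],[0,0,0,0,0,0],[0,0,0,0,0,0]]'
python3 -m creep '[[0,0,0,0,0,0],[0,0,0,0,0,0],[0,0,0,0,0,0],[0,0,0,0,0,0],[0,0,0,0,0,0],[0,0,0,0,0,0],[0,0,0,0,0,0],[0,0,0,0,0,0],[0,0,0,0,0,0],[0,0,0,0,0,0],[0,0,0,0,0,0],[0,0,0,0,0,0],[0,0,0,0,0,0],[0,0,0,0,0,0],[0,0,0,0,0,0]]' 0 15
```

```text
clock: 20.9
tool_pos: [0.5156, 0.2895, 0.1127]
ee_rot: [[-0.454, 0.794, 0.404], [0.588, 0.608, -0.534], [-0.67, -0.005, -0.743]]
force: [-0.1, -0.4, 0.1]
finger_gap: 0.0949
clock: 22.4
tool_pos: [0.5157, 0.2901, 0.1133]
ee_rot: [[-0.454, 0.794, 0.405], [0.588, 0.608, -0.533], [-0.67, -0.004, -0.743]]
force: [0.3, 0.7, 0.8]
finger_gap: 0.0118
```

```bash
python3 -m creep '[[0,0,0,0,0,0],[-0.0067,0,-0.0074,0,0,0],[-0.0134,0,-0.0149,0,0,0],[-0.02,0,-0.022,0,0,0],[-0.027,0,-0.03,0,0,0],[-0.0134,0,-0.0149,0,0,0],[0,0,0,0,0,0],[0,0,0,0,0,0],[0,0,0,0,0,0]]' 0 25
python3 - <<'E'
from h import *
snap('wrist','w12'); snap('scene','scene12'); crop('scene12','s12',280,160,420,300,4)
crop('w12','w12c',200,20,380,300,2.8)
E
```

```text
clock: 23.3
tool_pos: [0.5152, 0.2897, 0.231]
ee_rot: [[-0.456, 0.794, 0.402], [0.586, 0.608, -0.535], [-0.669, -0.008, -0.743]]
force: [-0.7, 0.2, -1.7]
finger_gap: 0.0121
```

View pics/w12.png

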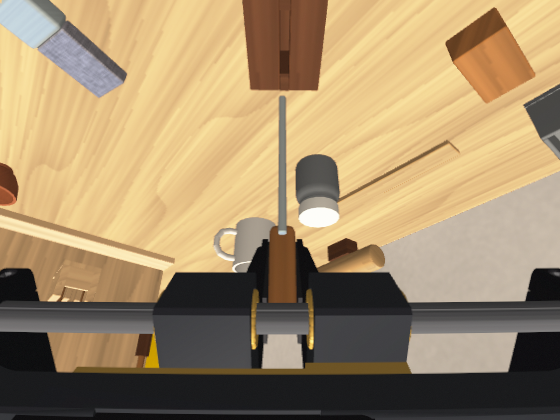

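View pics/s12.png

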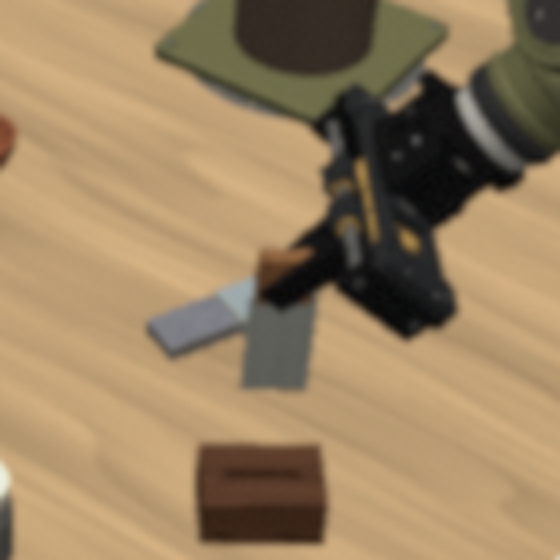

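View pics/w12c.png

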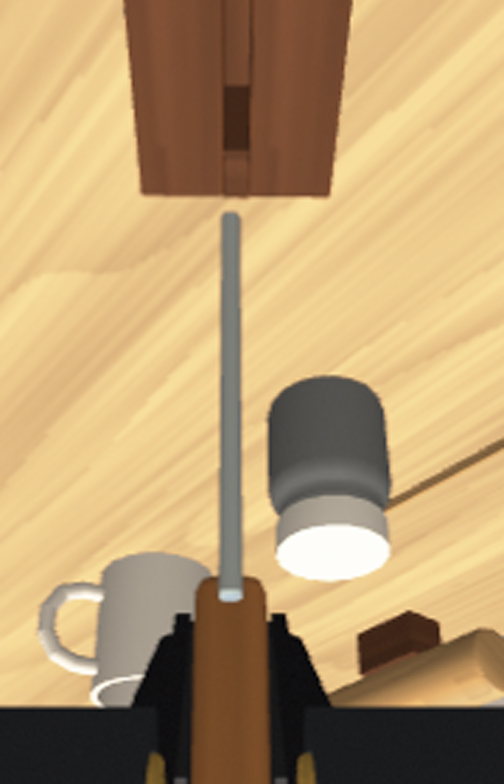

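```bash
python3 - <<'E'
from h import *
s=2.8; o=readout.get_obs(); print(o['clock'],o['tool_pos'].round(4))
pts=[((222,214),(-23,-2,0)),((240,214),(-23,2,0)),((219,596),(-23,-2,90)),((243,596),(-23,2,90)),((195,581),(-20,-6,84)),((266,581),(-20,6,84))]
uv=np.array([(200+u/s-.4,20+v/s-.4) for (u,v),_ in pts]);X=np.array([q for _,q in pts])/1000
W='w12'
for zt in (.1013,.1033,.1053):
  def res(p,full=False):
    # tcp in scraper (p0,p1,zt); scraper euler
    M=Ro.from_euler('zyx',[p[2],p[3],p[4]]).as_matrix(); org=o['tool_pos']-M@[p[0],p[1],zt]
    return (proj(W,X@M.T+org)-uv).ravel()
  r=least_squares(res,[0,0,-.917,0,0]); print(zt,r.x.round(4),'res',r.fun.round(1), 'tool yaw',np.arctan2(-o['ee_rot'][0,1],o['ee_rot'][1,1]).round(4))
E
```

```text
23.4 [0.5153 0.2896 0.2309]
0.1013 [ 1.40e-03 -1.90e-03 -9.25e-01 -9.00e-04 -1.46e-02] res [-0.2  0.2  0.2  0.2 -0.3  1.5  0.2  1.6 -0.4 -1.8  0.5 -1.7] tool yaw -0.9167
0.1033 [-1.900e-03 -2.000e-03 -9.251e-01  1.080e-02  7.000e-04] res [-0.2  0.1  0.2  0.2 -0.2  1.5  0.1  1.6 -0.1 -1.8  0.2 -1.7] tool yaw -0.9167
0.1053 [-0.0055 -0.002  -0.9255  0.0235  0.0172] res [-0.2  0.1  0.2  0.2 -0.1  1.5 -0.   1.6  0.2 -1.8 -0.  -1.7] tool yaw -0.9167
```

```bash
cat >> h.py <<'E'
RX=np.array([.4821,-.2599,.0694]); RYAW=-1.621
def r2w(p):
    c,s=np.cos(RYAW),np.sin(RYAW); return np.array([[c,-s,0],[s,c,0],[0,0,1]])@np.array(p)/1000+RX
def w2r(p):
    c,s=np.cos(RYAW),np.sin(RYAW); return np.array([[c,-s,0],[s,c,0],[0,0,1]]).T@(np.array(p)-RX)*1000
E
python3 - <<'E'
from h import *
Rt=toolR(RYAW,np.radians(42))
go(r2w([-180,0,193]),Rt)
E
```

```text
clock 23.40 pos [0.5153 0.2896 0.2309] shift mm [-226.8 -244.4  164.8] turn deg [26.66  0.2  30.29] q [ 0.73  0.06  1.84 -0.75  1.38  0.28]
```

```bash
python3 -m creep '[[-0.01,-0.01,0.007,0,0,0],[-0.019,-0.0204,0.0137,0,0,0],[-0.019,-0.0204,0.0137,0,0,0],[-0.019,-0.0204,0.0137,0,0,0],[-0.019,-0.0204,0.0137,0,0,0],[-0.019,-0.0204,0.0137,0,0,0],[-0.019,-0.0204,0.0137,0,0,0],[-0.019,-0.0204,0.0137,0,0,0],[-0.019,-0.0204,0.0137,0,0,0],[-0.019,-0.0204,0.0137,0,0,0],[-0.019,-0.0204,0.0137,0,0,0],[-0.019,-0.0204,0.0137,0,0,0],[0,0,0,0,0,0]]'
python3 -m creep '[[0,0,0,2.2,0,2.5],[0,0,0,4.4,0,5],[0,0,0,4.4,0,5],[0,0,0,4.4,0,5],[0,0,0,4.4,0,5],[0,0,0,4.4,0,5],[0,0,0,2.4,0.1,2.8],[0,0,0,0,0,0],[0,0,0,0,0,0]]'
python3 - <<'E'
from h import *
Rt=toolR(RYAW,np.radians(42))
go(r2w([-80,0,193]),Rt)
E
```

```text
clock: 24.7
tool_pos: [0.4918, -0.0685, 0.2635]
ee_rot: [[-0.451, 0.797, 0.401], [0.589, 0.604, -0.536], [-0.67, -0.006, -0.742]]
force: [0.1, 1.1, -1.2]
finger_gap: 0.0121
clock: 25.6
tool_pos: [0.4931, -0.065, 0.2632]
ee_rot: [[0.038, 0.999, -0.029], [0.743, -0.048, -0.668], [-0.668, 0.004, -0.744]]
force: [0.9, 0.2, -0.8]
finger_gap: 0.012
clock 25.60 pos [ 0.4931 -0.065   0.2632] shift mm [-85.2  -1.5  77.6] turn deg [ 0.24 -0.06 -0.05] q [ 0.13 -0.15  1.99 -0.72  1.48  0.31]
```

```bash
python3 -m creep '[[-0.012,-0.0005,0.011,0.2,0,0],[-0.025,-0.001,0.023,0,0,0],[-0.025,0,0.023,0,0,0],[-0.023,0,0.021,0,0,0],[0,0,0,0,0,0],[0,0,0,0,0,0],[0,0,0,0,0,0]]'
python3 - <<'E'
from h import *
o=readout.get_obs(); print(w2r(o['tool_pos']).round(1))
Rt=toolR(RYAW,np.radians(42)); go(r2w([-2,0,193]),Rt)
snap('wrist','w13')
crop('w13','w13c',190,60,380,300,3)
E
```

```text
clock: 26.3
tool_pos: [0.4858, -0.1795, 0.2626]
ee_rot: [[0.039, 0.999, -0.032], [0.743, -0.051, -0.667], [-0.668, 0.003, -0.744]]
force: [-0.3, 0.2, -1.0]
finger_gap: 0.012
[-80.5  -0.3 193.2]
clock 26.30 pos [ 0.4858 -0.1795  0.2626] shift mm [-58.3   0.3  52.5] turn deg [ 0.09 -0.09 -0.12] q [-0.1  -0.2   2.03 -0.75  1.34  0.14]
```

View pics/w13c.png

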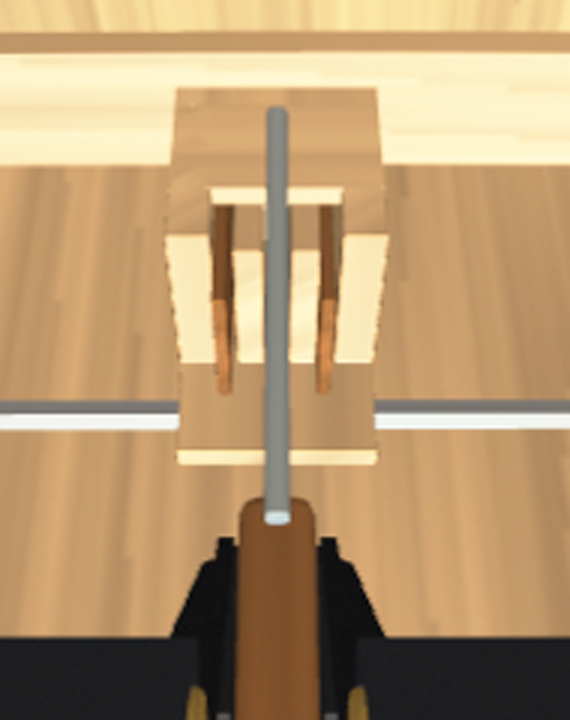

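Blade (x≈277 in crop) lines up with the rack's middle slot (rack 178–376, centre 277).

```bash
python3 -m creep '[[-0.01,0,0.009,0,0,0],[-0.015,0,0.013,0,0,0],[-0.015,0,0.013,0,0,0],[-0.009,0,0.008,0,0,0],[0.004,0,0.0045,0,0,0],[0.006,0,0.007,0,0,0],[0,0,0,0,0,0],[0,0,0,0,0,0],[0,0,0,0,0,0]]'
python3 - <<'E'
from h import *
o=readout.get_obs(); print(w2r(o['tool_pos']).round(1))
Rt=toolR(RYAW,np.radians(42)); go(r2w([-1,0,178]),Rt)
snap('wrist','w14')
crop('w14','w14c',210,60,360,300,3.2)
snap('scene','scene14'); crop('scene14','s14',150,70,290,220,5)
E
```

```text
clock: 27.25
tool_pos: [0.4829, -0.2451, 0.2482]
ee_rot: [[0.04, 0.999, -0.032], [0.743, -0.051, -0.667], [-0.668, 0.003, -0.744]]
force: [0.3, -1.0, -0.7]
finger_gap: 0.0117
[-14.8   0.  178.8]
clock 27.25 pos [ 0.4829 -0.2451  0.2482] shift mm [-9.7 -0.   9.8] turn deg [ 0.08 -0.08 -0.13] q [-0.24 -0.18  2.05 -0.77  1.23  0.07]
```

View pics/w14c.png

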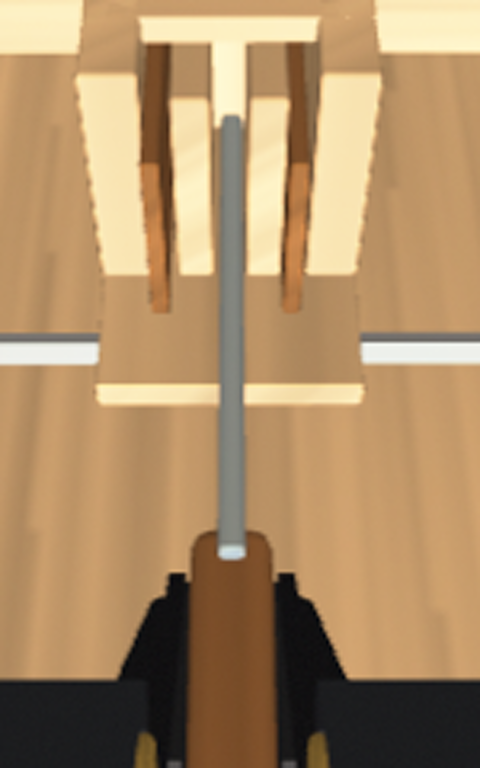

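View pics/s14.png

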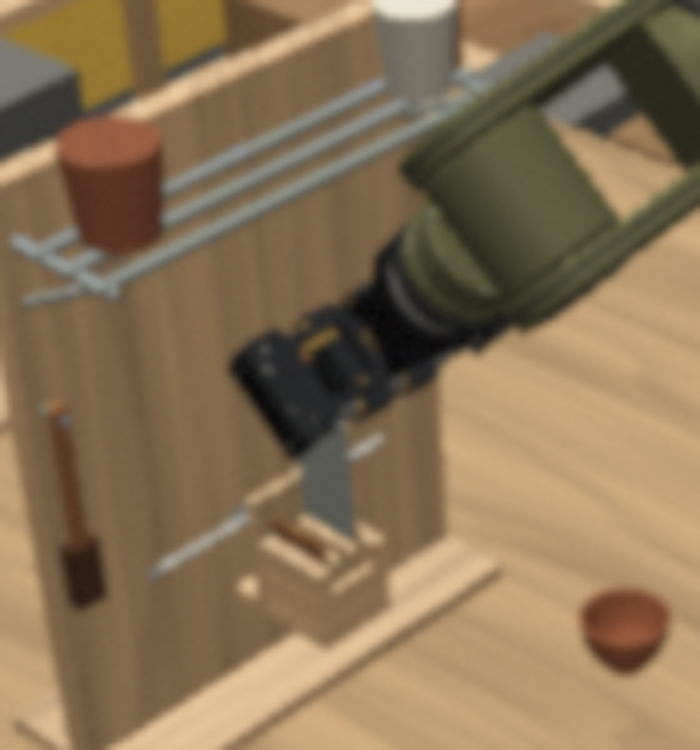

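```bash
python3 -m creep '[[-0.005,0,0.0045,0,0,0],[-0.005,0,0.0045,0,0,0],[0,0,0,0,0,0],[0,0,0,0,0,0],[0,0,0,0,0,0]]'
python3 - <<'E'
from h import *
o=readout.get_obs(); print(w2r(o['tool_pos']).round(1))
snap('wrist','w15')
crop('w15','w15c',210,60,360,300,3.2)
# predicted pixel of blade front bottom edge vs slot front edge
print(((proj('w15',[r2w([-28,0,60]),r2w([-25,0,60]),r2w([-25,0,o['tool_pos'][2]*1000-103.3-69.4]),r2w([-34,-30,60]),r2w([-34,30,60])])-[210,60]+.4)*3.2).round(0))
E
```

```text
clock: 27.85
tool_pos: [0.4819, -0.2591, 0.2481]
ee_rot: [[0.041, 0.999, -0.033], [0.743, -0.052, -0.667], [-0.668, 0.003, -0.744]]
force: [0.3, 0.8, -1.1]
finger_gap: 0.0119
[ -0.8  -0.3 178.7]
[[226.  43.]
 [226.  56.]
 [226. 111.]
 [ 62.  16.]
 [389.  15.]]
```

View pics/w15c.png

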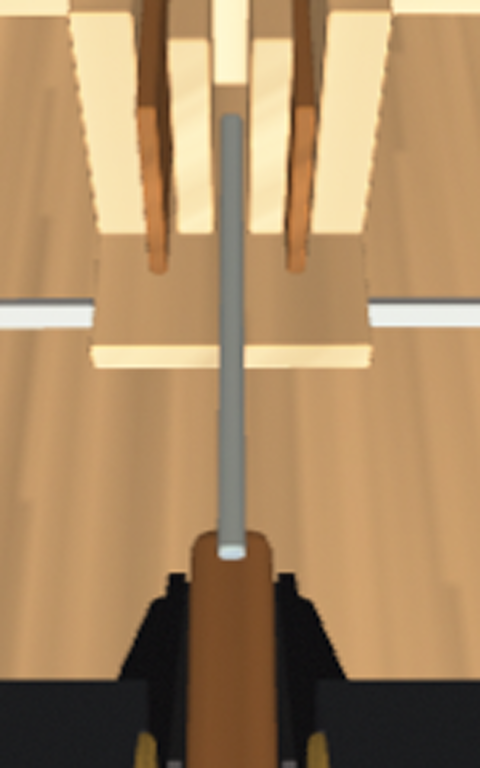

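Lateral fit is good; for depth I'll touch the rear plate gently, then back off half the clearance.

```bash
for i in 1 2 3 4; do python3 -m creep '[[-0.00075,0,0.00067,0,0,0],[0,0,0,0,0,0],[0,0,0,0,0,0]]' | grep -E 'force|tool_pos'; done
```

```text
tool_pos: [0.4819, -0.26, 0.2482]
force: [-0.0, 0.8, -2.0]
tool_pos: [0.4819, -0.261, 0.2482]
force: [0.6, -0.8, -1.6]
tool_pos: [0.4819, -0.2616, 0.248]
force: [-0.4, 3.4, -1.2]
tool_pos: [0.4818, -0.2628, 0.2483]
force: [-0.1, 5.6, 1.3]
```

```bash
python3 -m creep '[[0.003,0,-0.0027,0,0,0],[0,0,0,0,0,0],[0,0,0,0,0,0]]' | grep -E 'force|tool_pos'
python3 - <<'E'
from h import *
o=readout.get_obs(); print(w2r(o['tool_pos']).round(1))
snap('wrist','w16')
crop('w16','w16c',210,60,360,300,3.2)
E
```

```text
tool_pos: [0.4819, -0.2592, 0.2482]
force: [0.3, 0.1, -1.4]
[ -0.6  -0.2 178.8]
```

View pics/w16c.png

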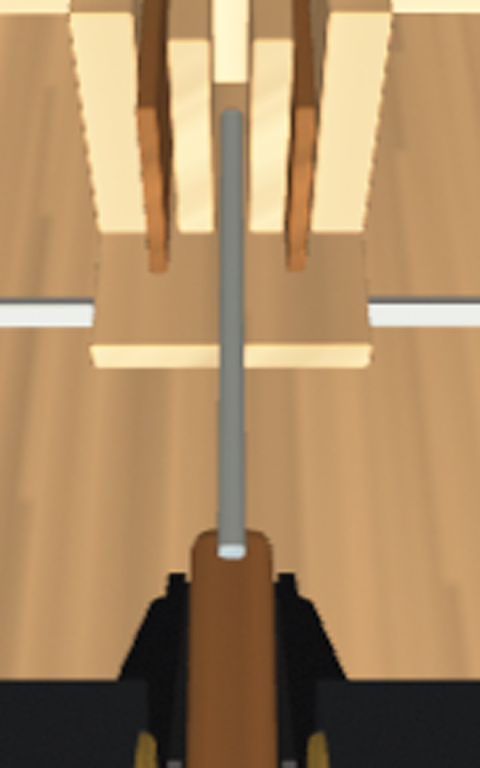

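```bash
for i in 1 2 3; do python3 -m creep '[[0.0033,0,0.0037,0,0,0],[0.0033,0,0.0037,0,0,0],[0,0,0,0,0,0],[0,0,0,0,0,0]]' | grep -E 'force|tool_pos'; done
python3 - <<'E'
from h import *
o=readout.get_obs(); print(w2r(o['tool_pos']).round(1))
snap('wrist','w17')
crop('w17','w17c',210,60,360,300,3.2)
E
```

```text
tool_pos: [0.4818, -0.259, 0.2377]
force: [-0.1, -0.1, -1.4]
tool_pos: [0.4819, -0.259, 0.228]
force: [0.2, 0.2, -1.0]
tool_pos: [0.4819, -0.2591, 0.2181]
force: [0.7, -0.1, -0.9]
[ -0.8  -0.3 148.7]
```

View pics/w17c.png

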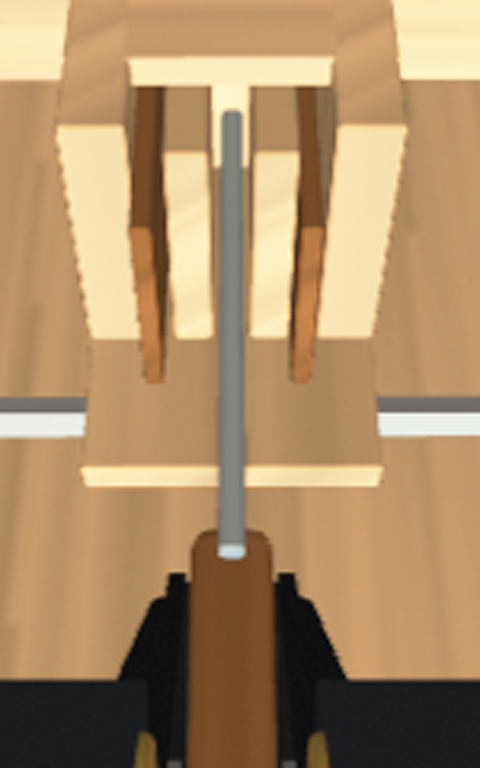

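Blade is in the slot without force; continue.

```bash
for i in 1 2 3; do python3 -m creep '[[0.0033,0,0.0037,0,0,0],[0.0033,0,0.0037,0,0,0],[0,0,0,0,0,0],[0,0,0,0,0,0]]' | grep -E 'force|tool_pos'; done
for i in 1 2 3 4; do python3 -m creep '[[0.00067,0,0.00074,0,0,0],[0,0,0,0,0,0],[0,0,0,0,0,0]]' | grep -E 'force|tool_pos'; done
```

```text
tool_pos: [0.4819, -0.2591, 0.2081]
force: [0.4, 0.2, -1.4]
tool_pos: [0.4819, -0.2591, 0.1982]
force: [0.6, 0.4, -1.0]
tool_pos: [0.482, -0.2592, 0.1884]
force: [-0.3, 0.1, -0.7]
tool_pos: [0.4821, -0.2592, 0.1878]
force: [0.6, 0.6, -1.4]
tool_pos: [0.4821, -0.2592, 0.1867]
force: [-1.0, -0.8, -1.0]
tool_pos: [0.4821, -0.2592, 0.1856]
force: [-0.1, -0.8, -0.6]
tool_pos: [0.4821, -0.2592, 0.1846]
force: [0.1, -0.7, -1.0]
```

```bash
for i in 1 2 3 4 5 6; do python3 -m creep '[[0.00067,0,0.00074,0,0,0],[0,0,0,0,0,0],[0,0,0,0,0,0]]' | grep -E 'force|tool_pos'; done
```

```text
tool_pos: [0.4821, -0.2592, 0.1837]
force: [-0.2, 0.5, -1.4]
tool_pos: [0.4821, -0.2591, 0.1826]
force: [-0.6, 0.1, -1.5]
tool_pos: [0.4821, -0.2592, 0.1817]
force: [0.3, -1.6, -1.0]
tool_pos: [0.4823, -0.2594, 0.1814]
force: [-0.9, 0.2, 2.5]
tool_pos: [0.4826, -0.2596, 0.1814]
force: [-1.5, 1.8, 6.8]
tool_pos: [0.4831, -0.26, 0.1813]
force: [-2.4, 1.4, 8.0]
```

```bash
python3 -m creep '[[-0.0013,0,-0.0015,0,0,0],[0,0,0,0,0,0],[0,0,0,0,0,0]]' - 8 | grep -E 'force|tool_pos'
python3 -m creep '[[0,0,0,0,0,0],[0,0,0,0,0,0],[0,0,0,0,0,0],[0,0,0,0,0,0],[0,0,0,0,0,0],[0,0,0,0,0,0],[0,0,0,0,0,0]]' 0.6
python3 - <<'E'
from h import *
o=readout.get_obs(); print(w2r(o['tool_pos']).round(1))
snap('wrist','w18')
E
```

```text
tool_pos: [0.4826, -0.2592, 0.1814]
force: [-0.3, 1.6, 4.0]
clock: 35.9
tool_pos: [0.4821, -0.2591, 0.1807]
ee_rot: [[0.04, 0.999, -0.033], [0.743, -0.052, -0.667], [-0.668, 0.003, -0.744]]
force: [-0.7, -1.0, -0.6]
finger_gap: 0.0564
[ -0.8  -0.  111.3]
```

View pics/w18.png

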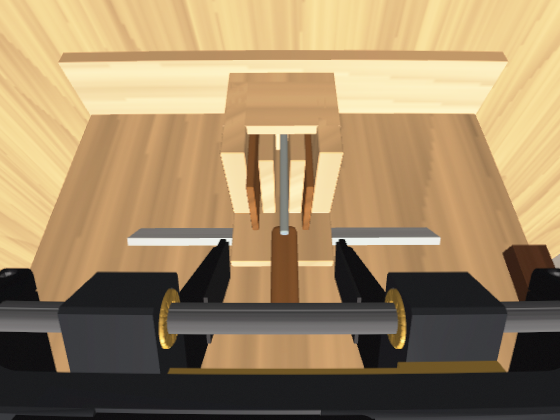

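Scraper stands in the slot (blade at 284,180), fingers clear of the grip. Back out along the fingers.

```bash
python3 -m creep '[[0,0,-0.01,0,0,0],[0,0,-0.02,0,0,0],[0,0,-0.03,0,0,0],[0,0,-0.04,0,0,0],[0,0,-0.04,0,0,0],[0.02,0,-0.04,0,0,0],[0.03,0,-0.03,0,0,0],[0,0,0,0,0,0],[0,0,0,0,0,0],[0,0,0,0,0,0]]'
python3 - <<'E'
from h import *
snap('wrist','w19');crop('w19','w19c',210,60,350,300,3.3)
snap('scene','scene19'); crop('scene19','s19',160,80,280,220,5)
snap('top','top19')
E
```

```text
clock: 36.95
tool_pos: [0.4907, -0.0822, 0.3034]
ee_rot: [[0.04, 0.999, -0.033], [0.743, -0.052, -0.668], [-0.668, 0.002, -0.744]]
force: [-0.7, -0.6, -0.3]
finger_gap: 0.0566
```

View pics/w19c.png

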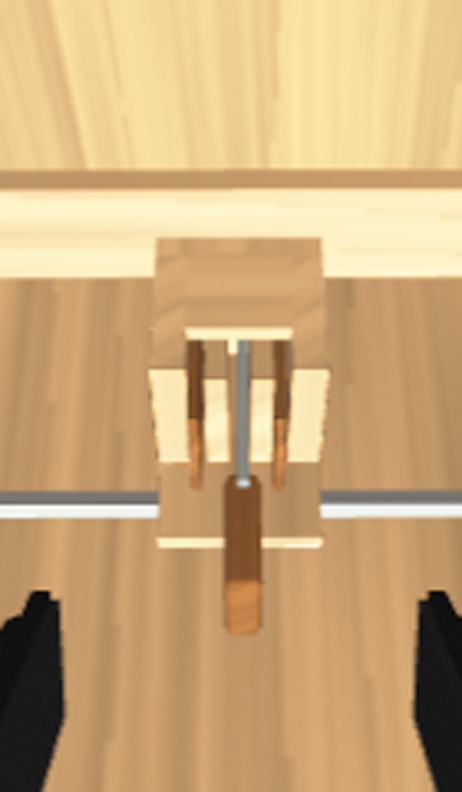

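View pics/s19.png

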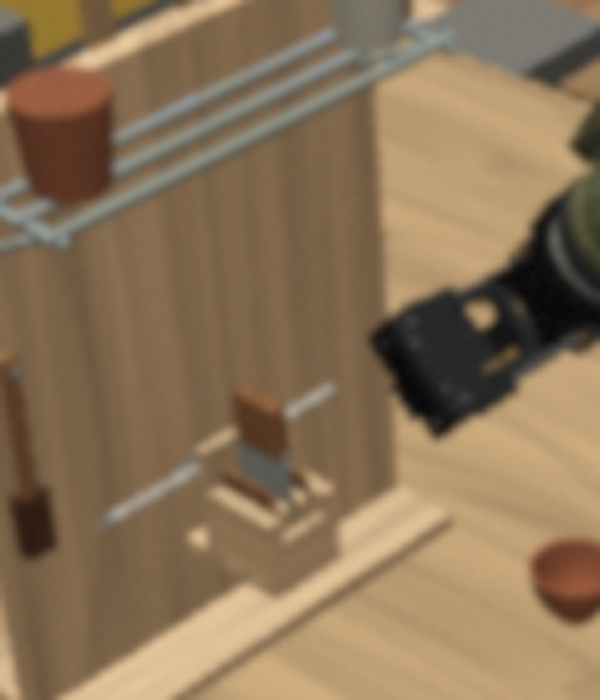

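View pics/top19.png

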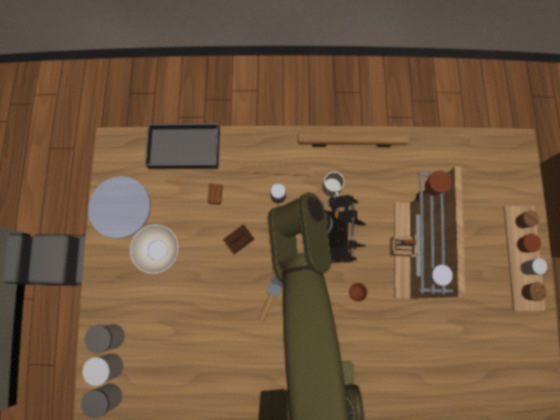

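```bash
python3 - <<'E'
from h import *
s=3.3
a=lambda u,v:np.array((210+u/s-.4,60+v/s-.4))
def pnp(pts):
    d=ld('w19'); uv=np.array([a(*p) for p,_ in pts]);X=np.array([q for _,q in pts],float)/1000
    ok,r,t=cv2.solvePnP(X,uv,d['camera_matrix'],d['dist']); pr=cv2.projectPoints(X,r,t,d['camera_matrix'],d['dist'])[0].reshape(-1,2)
    Rw=d['R'].T@cv2.Rodrigues(r)[0]; tw=d['R'].T@(t.ravel()-d['t']); print(tw.round(4),w2b(tw).round(1),'yaw',np.arctan2(Rw[1,0],Rw[0,0]).round(3),'z',Rw[:,2].round(3),'maxres',abs(pr-uv).max().round(1)); return Rw,tw
Rr,tr=pnp([((157,238),(-34,-30,0)),((323,238),(-34,30,0)),((149,369),(-34,-30,60)),((330,369),(-34,30,60)),((185,328),(-34,-18,42)),((293,328),(-34,18,42)),((159,462),(24,-30,60)),((322,462),(24,30,60))])
# scraper: assume upright; predicted pixels for origin (-2,0,8) in the seen rack
P=np.array([(-22,-6,134),(-22,6,134),(18,-6,134),(18,6,134),(-25,0,98),(-25,0,42)])/1000
print(((proj('w19',P@Rr.T+tr)-[210,60]+.4)*s).round(0).tolist())
print(w2r(readout.get_obs()['tool_pos']))
E
```

```text
[ 0.4835 -0.2599  0.0689] [-51.7  -0.4  68.9] yaw -1.615 z [-0.006  0.001  1.   ] maxres 0.6
[[219.0, 585.0], [258.0, 585.0], [222.0, 638.0], [257.0, 638.0], [239.0, 481.0], [240.0, 344.0]]
[-177.33172606   -0.40601055  233.8216762 ]
```

Predicted and seen grip corners agree within 2 mm (about +1 mm sideways). Everything is at rest and the robot is clear, so I'll hand in.

```bash
python3 - <<'E'
from rig import order
print(order.job_done())
E
```

```text
the job is handed in; nothing more can be done
None
```

The rack is hung on the cleat with both ribs still in it. The long scraper stands handle up on the floor of the middle slot. I handed the job in at about 37 s of the 70 s allowed; the interface gives no verdict, so the checks below are my own.

**Rack:** A last fit to the wrist picture puts it at (-51.7, -0.4, 68.9) mm in the board's frame. It is upright and square to within about 0.01 rad.

**Scraper:** The floor contact came within 1 mm of the expected height. The grip corners seen in the last picture match the fully-down position to within about 2 mm, with a sideways offset of about 1 mm. I judged it upright from this match rather than measuring the tilt.

**Clearance and bystanders:** The fingers are open and backed well away from the rack. The bystanders look unmoved by eye in the last top view; I did not measure them.

**Disagreements:**
- The two camera estimates of where the scraper sat in the grip differed by about 4 mm along the slot. I settled it by touching the rack's rear plate lightly, at about 6 N, and backing off. This turned the blade in the grip by about 0.01 rad.
- The blade then went down the slot without resistance.

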